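# Fill the carrying rack with base plates from the feed tray

### The arm

A 7-joint arm with a two-finger parallel gripper is mounted at the origin on the work surface. World frame = base frame: x ahead of the robot, y to its left, z up, the work surface at z = 0. Lengths are in mm, angles in rad, forces in N, time in s.
With the tool pointing down it reaches from about 350 to 900 mm from the base axis. Payload 8.1 kg.
Tool frame: the origin (TCP) lies at the very end of the fingers, on their centre line; the grasp point (between the pads) lies 19 mm behind it; y points along the fingers, x is the direction in which the jaws open and shut, and the axes are right-handed (so a half turn about y gives the same grasp; the last joint's range is limited). The gripper opens to 92 mm and grips with 3 to 60 N. Pads are 19 mm wide; open, the fingers measure 130 mm over their backs; the gripper's body (75 mm by 190 mm) begins 47 mm behind the grasp point.
Start: joints at [1.076, 0.434, 0.025, 1.573, -0.012, 1.134, -0.075], TCP at [238.636, -577.663, 226.742] pointing down, gripper open.
Joint ranges: [-2.62, 2.62], [-0.44, 2.09], [-1.27, 1.32], [0.08, 2.57], [-1.32, 4.46], [0.12, 2], [-2.74, 2.74]. Speed limits (rad/s): [2.22, 2.22, 3.01, 3.01, 3.14, 3.14, 3.14].

### API

Orientations are given as a rotation vector (axis times angle).
In Python, from bench import * gives the robot as it stands. The module is installed in compiled form; this text tells all that it offers.
- The arm moves only by the shell command python3 -m jog 'ROWS' [FORCE]. ROWS is a JSON object of lists of equal length, an entry for each row: "translation": the shift along the tool's x, y, z in m, a list of three; "twist": the turn about the tool's y in rad; "grip": the finger opening in m, from 0 to 0.0918. In form: {"translation": [[x, y, z], ...], "twist": [twist, ...], "grip": [grip, ...]}. A call has 1 to 12 rows; each row shifts and turns the commanded pose from where the row before left it, along the tool's axes as they then stand; what a row does not reach is not made up. A row lasts 1/8 s, in which the tool goes at most 62.5 mm and 10.7 degrees, less where a joint would pass 70% of its speed; a pose out of reach is approached as far as the arm can. A call with a gripper value outside its range is refused whole. The fingers move at their own pace and stop on an object; FORCE is the grip in N (left out, the last holds). Time passes only in rows, so rows that do not move let the fingers close. It gives the time, the measured TCP pose, the force and the opening at its end, in the units of the state.
- get_obs(): the state, without advancing time (a new reading comes with each control period).
- grab_frame(name): name is "side" or "top"; returns the picture (400x640x3 uint8, red, green, blue); there is no depth.
- camera_info(name): a dict with "mtx" (3x3 intrinsics, pixels), "view" (4x4, takes a point from world to camera coordinates). Camera axes: x right, y down, z forward; pixel columns grow to the right and rows downward; lengths in mm; the calibration is good to about 2 mm. A picture is of the moment at which its call begins. camera_info takes no time and is no camera call.
- hand_in(): hands the job in, once; it reports no verdict.
The state is a dict: "t": time; "joint_pos": joint angles; "joint_vel": joint speeds; "joint_efforts": joint torques, N m; "tcp_pos": TCP position; "orientation": TCP orientation; "contact_force": force on the tool from outside, world axes, zero at the start; "moment": the same for the moment, N m; "width": finger opening in mm.
Only numpy, scipy, OpenCV 4.12 (cv2) and the standard library are available. Lean on these libraries where they do the work, as an engineer would, in place of code of your own. Each camera call takes 0.05 s, during which the arm holds its last target.

### The job

Open the rack's sliding keeper, then fill every empty slot of the rack with a base plate from the tray: slide each top plate off the stack through the tray's open front without dragging the ones below along, and push it edgewise into a slot until it is fully home against the back. When all four slots hold a fully home plate, slide the keeper fully shut again, leave the plates that are not needed neatly in the tray, and do not disturb the meter, the breadboard or the spool.

Things in the scene. Friction and masses are not known exactly. Their poses are not given: they have to be found in the camera images.
- tray: Bright steel feed tray, fixed on the bench left or right of the midline, holding the stack of plates. Origin: centre of its underside; x along its length, z up. Base 130 x 74 mm, 4 mm thick; side walls 4 mm thick, 64 mm apart inside, tops 36 mm above the bench. Its front end (own -x, towards the robot, x = -65 mm) is fully open.
- tray_notch (a point): Middle of the thumb notch in the tray's rear wall, at the wall's top edge, 36 mm above the bench. The notch is 44 mm wide and reaches down to the tray floor; the rear wall is 4 mm thick (tray x = +61 to +65 mm). Through the notch the rear edges of the plates can be pushed towards the open front.
- tray_stack (a point): Centre of the tray's inner floor (4 mm above the bench), where the underside of the lowest plate lies; axes as the tray.
- rack: Aluminium carrying rack fixed on the bench, on the other side from the tray. Origin: middle of its slots at bench level; x along the slots, z up. Four level slots one above the other, open at the front (own -x, towards the robot); two back posts stop the plates at x = +61 mm. Side plates 66 mm apart inside, 74 mm outside, 71 mm tall.
- rack_front (a point): Middle of the rack's front at the height of the keeper rail's top, 71 mm above the bench (rack x = -49 mm, where side plates and ledges begin). The rail is 10 mm deep, 4 mm thick, from rack y = -37 to +95 mm. Each slot is a pair of black ledges 3 mm thick, 8 mm deep, tops 10, 25, 40 and 55 mm above the bench; 12 mm free height for the 6 mm plates.
- slot1 (a point): Lowest slot of the rack: where the origin of a plate lies when it is fully home in this slot (on the ledges, 10 mm above the bench, its end against the back posts, its other end then sticking out 10 mm in front of the side plates); x is the direction of pushing in, axes as the rack.
- slot2 (a point): Second lowest slot of the rack: where the origin of a plate lies when it is fully home in this slot (on the ledges, 25 mm above the bench, its end against the back posts, its other end then sticking out 10 mm in front of the side plates); x is the direction of pushing in, axes as the rack.
- slot3 (a point): Third slot of the rack: where the origin of a plate lies when it is fully home in this slot (on the ledges, 40 mm above the bench, its end against the back posts, its other end then sticking out 10 mm in front of the side plates); x is the direction of pushing in, axes as the rack.
- slot4 (a point): Highest slot of the rack: where the origin of a plate lies when it is fully home in this slot (on the ledges, 55 mm above the bench, its end against the back posts, its other end then sticking out 10 mm in front of the side plates); x is the direction of pushing in, axes as the rack.
- keeper (a joint): Sliding keeper of the rack, m: 0 = fully shut (steel strip hanging before the middle of the slots, keeping the plates in), 0.075 = fully open (strip clear to the rack's own +y side). It slides along rack y with about 1.5 N of friction and stays where it is left. Strip 14 mm wide, front face at rack x = -68 mm, from 4 to 71 mm above the bench.
- keeper_grip (a point): Middle of the top of the keeper's black grip block, 97 mm above the bench. The block is 14 mm wide (along the slide, rack y), 18 mm along rack x and 22 mm tall, on a 4 mm shoe; pinch it from above across its 14 mm.
- plate1: Loose blank base plate of pale glass-epoxy, 120 x 60 x 6 mm, about 80 g, a mounting hole near each corner; origin at the centre of its underside, x along its length. Starts flat in the tray, the top of the stack of five.
- plate2: Loose blank base plate of pale glass-epoxy, 120 x 60 x 6 mm, about 80 g, a mounting hole near each corner; origin at the centre of its underside, x along its length. Starts flat in the tray, second from the top.
- plate3: Loose blank base plate of pale glass-epoxy, 120 x 60 x 6 mm, about 80 g, a mounting hole near each corner; origin at the centre of its underside, x along its length. Starts flat in the tray, third from the top.
- plate4: Loose blank base plate of pale glass-epoxy, 120 x 60 x 6 mm, about 80 g, a mounting hole near each corner; origin at the centre of its underside, x along its length. Starts flat in the tray, fourth from the top.
- plate5: Loose blank base plate of pale glass-epoxy, 120 x 60 x 6 mm, about 80 g, a mounting hole near each corner; origin at the centre of its underside, x along its length. Starts flat in the tray, the bottom of the stack.
- racked1: Base plate just like the others (120 x 60 x 6 mm, origin at the centre of its underside, x along its length) that starts fully home in the rack's lowest slot, or is absent, and then that slot is empty.
- racked2: Base plate just like the others (120 x 60 x 6 mm, origin at the centre of its underside, x along its length) that starts fully home in the rack's second lowest slot, or is absent, and then that slot is empty.
- racked3: Base plate just like the others (120 x 60 x 6 mm, origin at the centre of its underside, x along its length) that starts fully home in the rack's third slot, or is absent, and then that slot is empty.
- racked4: Base plate just like the others (120 x 60 x 6 mm, origin at the centre of its underside, x along its length) that starts fully home in the rack's highest slot, or is absent, and then that slot is empty.
- meter: Bystander: hand-held multimeter lying on its back, 185 x 88 x 44 mm; origin at the centre of its underside.
- breadboard: Bystander: white breadboard on a black base, 120 x 75 x 15 mm; origin at the centre of its underside.
- spool: Bystander: spool of wire standing on end, 64 mm across, 48 mm tall; origin at the centre of its underside.
Not all that is in view belongs to the job. Leave any black or red look-alike of the racked4 alone. What is shaped like the plate1 but turquoise or yellow is not meant.

How it is judged (in metres and radians):
On the way, in this order (a step that is already met when the one before it is completed fails the run):
1. the keeper is slid open (50 mm or more) (value of joint keeper above 0.05 m), for 0.2 s.
2. each of the four slots holds a plate that is fully home (distance between any of racked1, racked2, racked3, racked4, plate1, plate2, plate3 and slot1 below 0.008 m and distance between any of racked1, racked2, racked3, racked4, plate1, plate2, plate3 and slot2 below 0.008 m and distance between any of racked1, racked2, racked3, racked4, plate1, plate2, plate3 and slot3 below 0.008 m and distance between any of racked1, racked2, racked3, racked4, plate1, plate2, plate3 and slot4 below 0.008 m), for 0.2 s.
At the end, for the whole second after the job is handed in: Keeper within 12 mm of shut; each of the four slots holds one plate fully home (origin within 8 mm of the slot point); just the plates needed have left the stack, the rest lie flat in the tray within 12 mm of the middle of its length; all at rest (all of step 2 and value of joint keeper below 0.012 m and (distance between racked1 and slot1 below 0.008 m or distance between racked1 and slot2 below 0.008 m or distance between racked1 and slot3 below 0.008 m or distance between racked1 and slot4 below 0.008 m) and (distance between racked2 and slot1 below 0.008 m or distance between racked2 and slot2 below 0.008 m or distance between racked2 and slot3 below 0.008 m or distance between racked2 and slot4 below 0.008 m) and (distance between racked3 and slot1 below 0.008 m or distance between racked3 and slot2 below 0.008 m or distance between racked3 and slot3 below 0.008 m or distance between racked3 and slot4 below 0.008 m) and (distance between racked4 and slot1 below 0.008 m or distance between racked4 and slot2 below 0.008 m or distance between racked4 and slot3 below 0.008 m or distance between racked4 and slot4 below 0.008 m) and (distance between plate1 and slot1 below 0.008 m or distance between plate1 and slot2 below 0.008 m or distance between plate1 and slot3 below 0.008 m or distance between plate1 and slot4 below 0.008 m) and (distance between plate2 and slot1 below 0.008 m or distance between plate2 and slot2 below 0.008 m or distance between plate2 and slot3 below 0.008 m or distance between plate2 and slot4 below 0.008 m) and ((distance between plate3 and slot1 below 0.008 m or distance between plate3 and slot2 below 0.008 m or distance between plate3 and slot3 below 0.008 m or distance between plate3 and slot4 below 0.008 m) or (distance between plate3 and tray_stack below 0.045 m and x of plate3 in the frame of tray between -0.012 and 0.012 m and angle between plate3's own z axis and vertical below 0.06 rad)) and distance between each of plate4, plate5 and tray_stack below 0.045 m and x of plate4 in the frame of tray between -0.012 and 0.012 m and angle between each of plate4, plate5's own z axis and vertical below 0.06 rad and x of plate5 in the frame of tray between -0.012 and 0.012 m and linear speed of each of plate1, plate2, plate3, plate4, plate5, racked1, racked2, racked3, racked4 below 0.02 m/s); the robot touches nothing.
It fails at once if a lower plate is dragged more than 18 mm out of the tray's front while the plate above still lies on it ((x of plate2 in the frame of tray below -0.018 m and x of plate1 in the frame of tray above -0.085 m and distance between plate1 and tray_stack below 0.095 m) or (x of plate3 in the frame of tray below -0.018 m and x of plate2 in the frame of tray above -0.085 m and distance between plate2 and tray_stack below 0.095 m) or (x of plate4 in the frame of tray below -0.018 m and x of plate3 in the frame of tray above -0.085 m and distance between plate3 and tray_stack below 0.095 m) or (x of plate5 in the frame of tray below -0.018 m and x of plate4 in the frame of tray above -0.085 m and distance between plate4 and tray_stack below 0.095 m)).
It fails at once if the meter, the breadboard or the spool is shoved more than 30 mm or tipped over (distance of any of meter, breadboard, spool from where it was at the start of the episode above 0.03 m or angle between any of meter, breadboard, spool's own z axis and vertical above 0.5 rad).
Of racked1, racked2, racked3, racked4 only 1 to 2 are there at a start; the rules pass over those that are not, and their reading is None.
At some moment in a run one of racked1, racked2, racked3, racked4 may be knocked a few centimetres aside while the robot is not near it.
Once in a run the grip may slacken for a moment while it holds something.
It also fails if it takes over 210 s, if anything falls off the work surface, if the arm or the gripper's body presses on something with over 40 N, if the wrist force passes 120 N, or if a joint passes its speed limit or range.

## Working session

There is one attempt and no reset: what is moved stays moved. The work goes in short steps, Python scripts to look and compute and a shell command to move; the robot and the scene stay as the last step left them, time stands still between calls to the robot, and variables do not carry over. Pictures are saved under pics/ and viewed, and the job is handed in when it is done.

```bash
mkdir -p pics; python3 - <<'E'
from bench import *
import cv2,numpy as np
for n in("side","top"):
    i=grab_frame(n); cv2.imwrite(f"pics/{n}0.png",i[:,:,::-1]); c=camera_info(n); print(n,np.round(c["mtx"],1).tolist(),np.round(c["view"],4).tolist())
o=get_obs(); print(o)
E
```

```text
side [[360.9, 0.0, 322.1], [0.0, 360.9, 206.2], [0.0, 0.0, 1.0]] [[-0.898, -0.4397, -0.0149, 526.3169], [-0.2956, 0.6282, -0.7197, 270.1309], [0.3258, -0.6419, -0.6941, 766.3028], [0.0, 0.0, 0.0, 1.0]]
top [[389.2, 0.0, 324.6], [0.0, 389.2, 199.8], [0.0, 0.0, 1.0]] [[-0.0268, -0.9995, -0.0143, -48.3769], [-0.9884, 0.0287, -0.1493, 619.4121], [0.1496, 0.0101, -0.9887, 954.4095], [0.0, 0.0, 0.0, 1.0]]
{'t': 0.1, 'joint_pos': array([ 1.07642013,  0.43516581,  0.02496268,  1.57397651, -0.01161981,
        1.13396901, -0.07508907]), 'joint_vel': array([-9.89765172e-04, -2.00015872e-03, -2.73191054e-05, -1.86725350e-03,
       -8.92757765e-05, -1.35092016e-03, -3.41664589e-04]), 'joint_efforts': array([ 3.96025629e-03, -6.69126034e+01,  9.89037193e-01, -3.15144861e+01,
       -6.02786243e-02,  3.73723812e-02,  6.33134573e-05]), 'tcp_pos': array([ 238.44327155, -577.25851448,  226.02697948]), 'orientation': array([-1.36873816,  0.91688893, -0.91491854]), 'contact_force': array([ 0.17320887, -0.15701812,  0.37968576]), 'moment': array([ 0.0100981 , -0.01189242,  0.05552787]), 'width': 91.88789596276959}
```

View pics/side0.png

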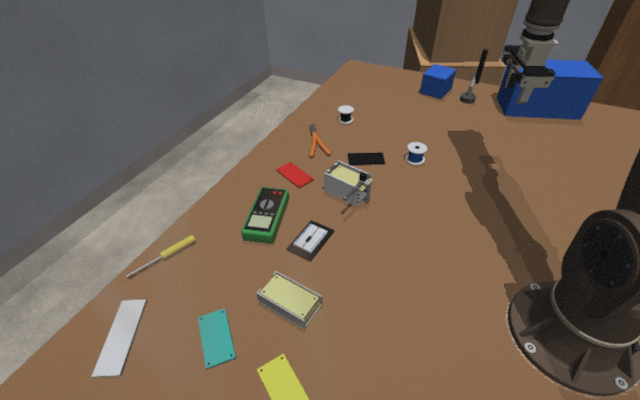

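View pics/top0.png

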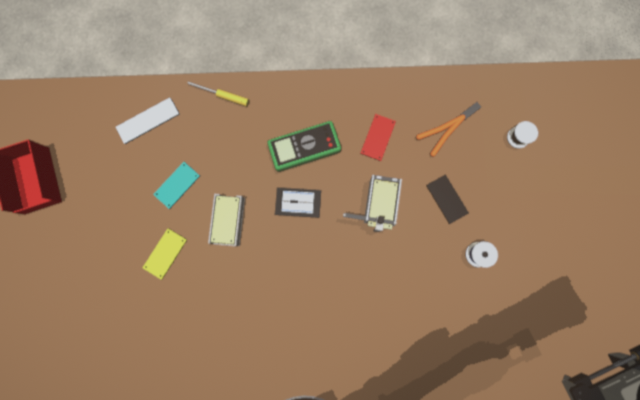

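```bash
python3 - <<'E'
import cv2,numpy as np
t=cv2.imread("pics/top0.png"); s=cv2.imread("pics/side0.png")
f=lambda im,x,y,w,h,k:cv2.resize(im[y:y+h,x:x+w],None,fx=k,fy=k,interpolation=cv2.INTER_CUBIC)
a=f(t,335,165,80,75,5);b=f(t,190,180,80,75,5)
cv2.imwrite("pics/c1.png",np.hstack([a,b]))
a=f(s,315,150,80,75,5);b=f(s,250,262,80,75,5)
cv2.imwrite("pics/c2.png",np.hstack([a,b]))
E
```

```text
(no output)
```

View pics/c1.png

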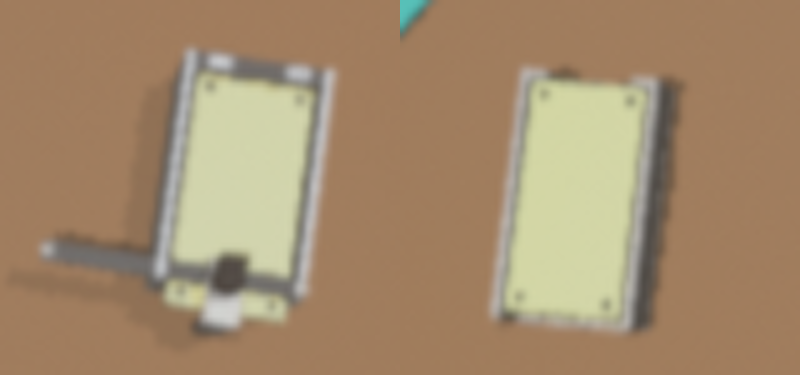

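View pics/c2.png

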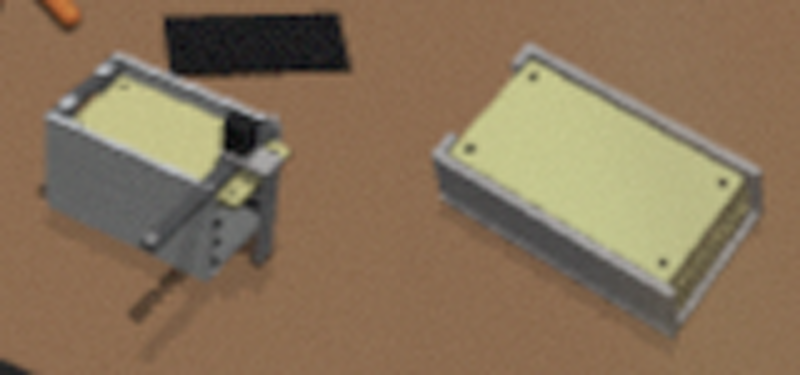

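```bash
cat > h.py <<'E'
from bench import *
import cv2,numpy as np
from scipy.spatial.transform import Rotation as R
def ray(n,px,z):
    c=camera_info(n); V=np.array(c["view"]); K=np.array(c["mtx"])
    px=np.atleast_2d(np.array(px,float)); d=np.c_[px,np.ones(len(px))]@np.linalg.inv(K).T@V[:3,:3]
    o=-V[:3,:3].T@V[:3,3]; s=(z-o[2])/d[:,2]; return o+d*s[:,None]
def proj(n,P):
    c=camera_info(n); V=np.array(c["view"]); K=np.array(c["mtx"])
    q=np.atleast_2d(P)@V[:3,:3].T+V[:3,3]; q=q@K.T; return q[:,:2]/q[:,2:]
def crop(im,x,y,w,h,k,name,grid=10):
    a=cv2.resize(im[y:y+h,x:x+w],None,fx=k,fy=k,interpolation=cv2.INTER_CUBIC)[:,:,::-1].copy()
    for i in range(x-x%grid+grid,x+w,grid): cv2.putText(a,str(i),((i-x)*k,8),0,.33,(255,255,255),1); cv2.line(a,((i-x)*k,10),((i-x)*k,16),(255,255,255),1)
    for i in range(y-y%grid+grid,y+h,grid): cv2.putText(a,str(i),(0,(i-y)*k+4),0,.33,(255,255,255),1)
    cv2.imwrite(name,a)
def plate(n,im,roi,z,show=True):
    x,y,w,h=roi; hsv=cv2.cvtColor(im[y:y+h,x:x+w],cv2.COLOR_RGB2HSV)
    m=cv2.inRange(hsv,(24,40,110),(36,110,255)); cs,_=cv2.findContours(m,0,1)
    c=max(cs,key=cv2.contourArea)[:,0]+[x,y]
    P=ray(n,c,z)[:,:2].astype(np.float32); r=cv2.minAreaRect(P); return r,len(c),cv2.boundingRect(c)
def pose():
    o=get_obs(); return np.array(o["tcp_pos"]),R.from_rotvec(o["orientation"]).as_matrix()
def st():
    o=get_obs(); M=R.from_rotvec(o["orientation"]).as_matrix()
    print("t",round(o["t"],2),"tcp",np.round(o["tcp_pos"],1),"toolx",np.round(M[:,0],3),"y",np.round(M[:,1],3),"F",np.round(o["contact_force"],1),"w",round(o["width"],1))
    return o,M
def fold(r):
    (c,(a,b),th)=r; 
    if a<b: th+=90; a,b=b,a
    th=(th+90)%180-90
    return np.round(c,1),np.round((a,b),1),round(th,2)
E
python3 - <<'E'
from h import *
o,M=st(); print(np.round(M,3))
t=cv2.imread("pics/top0.png")[:,:,::-1]; s=cv2.imread("pics/side0.png")[:,:,::-1]
for z in (34,): print("tray top",fold(plate("top",t,(190,180,80,75),z)[0]),"side",fold(plate("side",s,(250,262,80,75),z)[0]))
r=plate("top",t,(355,165,60,75),61);print("rack top",fold(r[0]),r[2]); r=plate("side",s,(315,150,80,75),61);print(fold(r[0]),r[2])
crop(t,335,165,80,75,9,"pics/c3.png"); crop(s,315,150,80,75,9,"pics/c4.png")
E
```

```text
t 0.1 tcp [ 238.4 -577.3  226. ] toolx [ 0.382 -0.924 -0.001] y [-0.001  0.001 -1.   ] F [ 0.2 -0.2  0.4] w 91.9
[[ 0.382 -0.001  0.924]
 [-0.924  0.001  0.382]
 [-0.001 -1.    -0.   ]]
tray top (array([576.4, 194.8]), array([124.3,  61.3]), -6.32) side (array([571.3, 193.1]), array([126.4,  62.7]), -6.13)
rack top (array([ 613.2, -214.7]), array([97.7, 60.8]), -10.3) (370, 179, 28, 41)
(array([ 613. , -220.4]), array([92.6, 55. ]), -10.37) (330, 165, 30, 21)
```

View pics/c3.png

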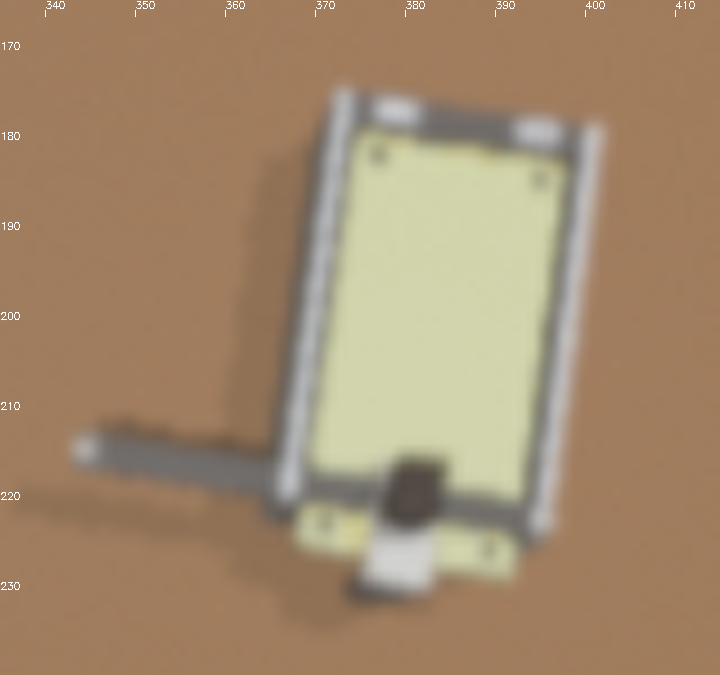

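View pics/c4.png

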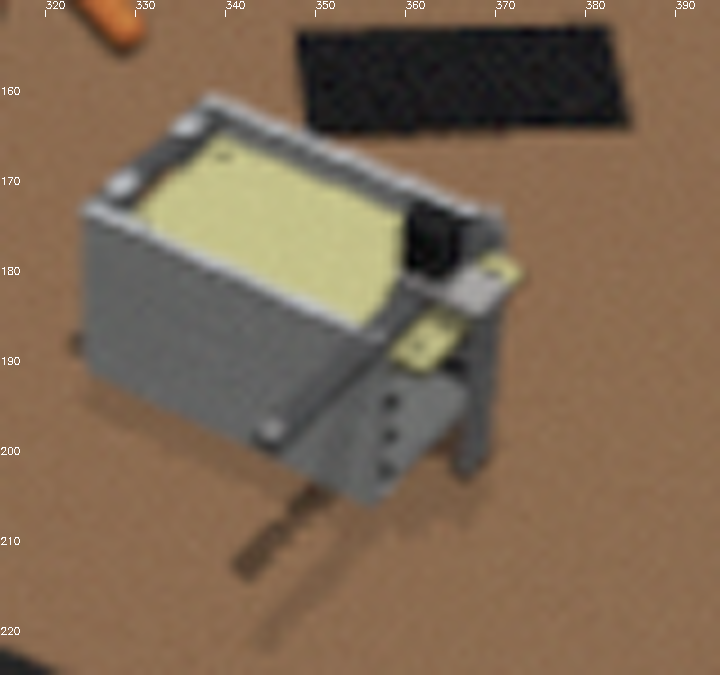

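```bash
python3 - <<'E'
from h import *
t=cv2.imread("pics/top0.png")[:,:,::-1]; s=cv2.imread("pics/side0.png")[:,:,::-1]
def walls(n,im,roi,z,thr):
    x,y,w,h=roi; hsv=cv2.cvtColor(im[y:y+h,x:x+w],cv2.COLOR_RGB2HSV)
    m=cv2.inRange(hsv,(0,0,thr),(180,45,255)); 
    k,l,stt,ce=cv2.connectedComponentsWithStats(m)
    for i in range(1,k):
        if stt[i,4]<20: continue
        ys,xs=np.nonzero(l==i); wt=hsv[ys,xs,2].astype(float)
        P=ray(n,np.c_[xs+x,ys+y],z)[:,:2]; f=cv2.fitLine(P.astype(np.float32),1,0,.01,.01).ravel()
        u=f[:2]*np.sign(f[0]); pr=(P-f[2:])@u
        print(n,stt[i].tolist(),"ang",round(np.degrees(np.arctan2(u[1],u[0])),2),"ends",np.round(f[2:]+u*pr.min(),1),np.round(f[2:]+u*pr.max(),1))
print("rack");walls("top",t,(335,165,80,75),71,150); walls("side",s,(315,150,80,75),71,130)
print("tray");walls("top",t,(190,180,80,75),36,150); walls("side",s,(250,262,80,75),36,130)
# manual corners
A=ray("top",[[366.8,220.5],[372.5,174.8],[395.5,224],[401,179.5]],71); print(np.round(A,1))
B=ray("side",[[356.5,187],[323.5,173],[370.5,173.5],[338,160.5]],71); print(np.round(B,1))
print("grip top",ray("top",[380.5,218.5],97),ray("side",[361.5,174],97), "rail end",ray("top",[344,214.5],71),ray("side",[345,197],71))
crop(t,190,180,80,75,9,"pics/c5.png")
E
```

```text
rack
top [31, 10, 13, 45, 158] ang -8.79 ends [ 562.2 -172.4] [ 674.2 -189.8]
top [59, 14, 8, 46, 94] ang -10.6 ends [ 548.7 -237.5] [ 661.7 -258.7]
top [50, 48, 9, 8, 21] ang -75.68 ends [ 561.6 -214.4] [ 567.4 -237.2]
top [40, 57, 10, 9, 60] ang -75.7 ends [ 541.  -188.3] [ 547.1 -212.6]
side [22, 11, 33, 13, 56] ang -9.59 ends [ 551.9 -241.1] [ 659.6 -259.3]
side [9, 22, 31, 15, 60] ang -11.07 ends [ 568.9 -171.3] [ 672.6 -191.6]
side [50, 30, 6, 5, 23] ang -78.08 ends [ 539.1 -194.5] [ 543.  -212.8]
tray
top [18, 14, 11, 49, 127] ang -6.78 ends [518.4 234.8] [643.7 219.9]
top [30, 16, 21, 50, 127] ang -6.93 ends [508.6 170.4] [635.9 154.9]
side [23, 9, 49, 26, 91] ang -6.24 ends [506.7 166.4] [634.7 152.4]
side [7, 27, 48, 32, 120] ang -6.93 ends [513.4 234.2] [642.3 218.5]
side [56, 43, 15, 21, 35] ang 84.15 ends [498.7 187.4] [504.3 241.8]
[[ 559.2 -169.1   71. ]
 [ 674.5 -188.5   71. ]
 [ 548.5 -239.7   71. ]
 [ 660.3 -259.6   71. ]]
[[ 561.  -170.    71. ]
 [ 671.8 -187.    71. ]
 [ 546.8 -242.8   71. ]
 [ 658.3 -260.2   71. ]]
grip top [[ 560.61389892 -199.84681215   97.        ]] [[ 559.14971576 -198.91793797   97.        ]] rail end [[ 575.73605747 -113.08485737   71.        ]] [[ 573.56849082 -118.41279327   71.        ]]
```

View pics/c5.png

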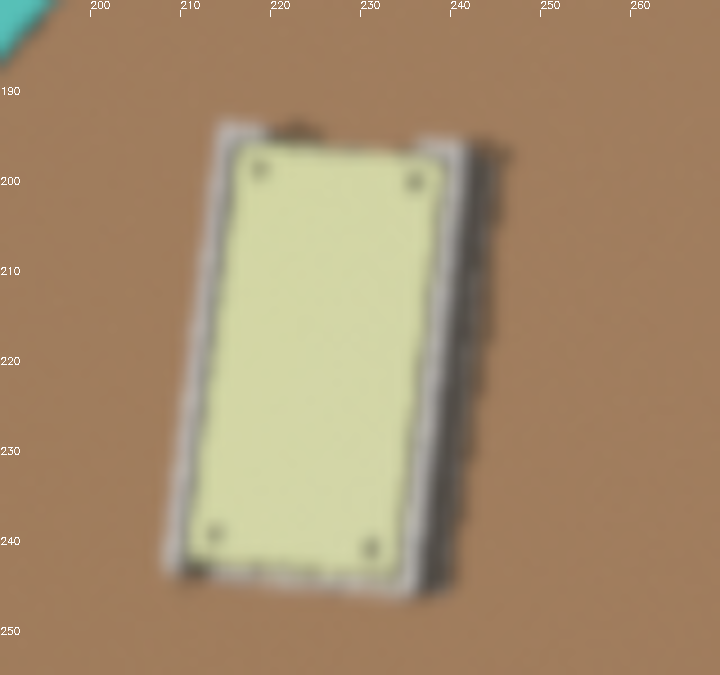

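```bash
python3 -m jog '{"translation":[[0,0,0],[0,0,0],[0,0,0],[0,0,0]],"twist":[0.14,0.14,0.14,0.142],"grip":[0.06,0.06,0.06,0.06]}' 20; python3 -m jog '{"translation":[[-0.0426,0,0.0253],[-0.0426,0,0.0253],[-0.0426,0,0.0253],[-0.0426,0,0.0253],[-0.0426,0,0.0253],[-0.0426,0,0.0253],[-0.0426,0,0.0253],[-0.0426,0,0.0253],[-0.0426,0,0.0253],[-0.0426,0,0.0253],[0,0,0],[0,0,0]],"twist":[0,0,0,0,0,0,0,0,0,0,0,0],"grip":[0.06,0.06,0.06,0.06,0.06,0.06,0.06,0.06,0.06,0.06,0.06,0.06]}'
python3 - <<'E'
from h import *
o,M=st(); print(np.round(o["joint_pos"],2))
t=grab_frame("top"); crop(t,310,150,130,100,6,"pics/t1.png"); s=grab_frame("side"); crop(s,280,110,130,100,6,"pics/s1.png")
E
```

```text
t: 0.6
tcp_pos: [238.5, -577.4, 226.3]
orientation: [-1.121, 1.338, -1.336]
contact_force: [0.7, 1.2, -0.8]
width: 60.4
t: 2.1
tcp_pos: [559.7, -201.1, 226.3]
orientation: [-1.125, 1.334, -1.333]
contact_force: [-0.2, -1.3, 0.4]
width: 60.2
t 2.1 tcp [ 559.7 -201.1  226.3] toolx [-0.169 -0.986  0.001] y [-0.001 -0.    -1.   ] F [-0.2 -1.3  0.4] w 60.2
[ 0.26  0.39 -0.01  1.65  0.01  1.11 -1.49]
```

View pics/s1.png

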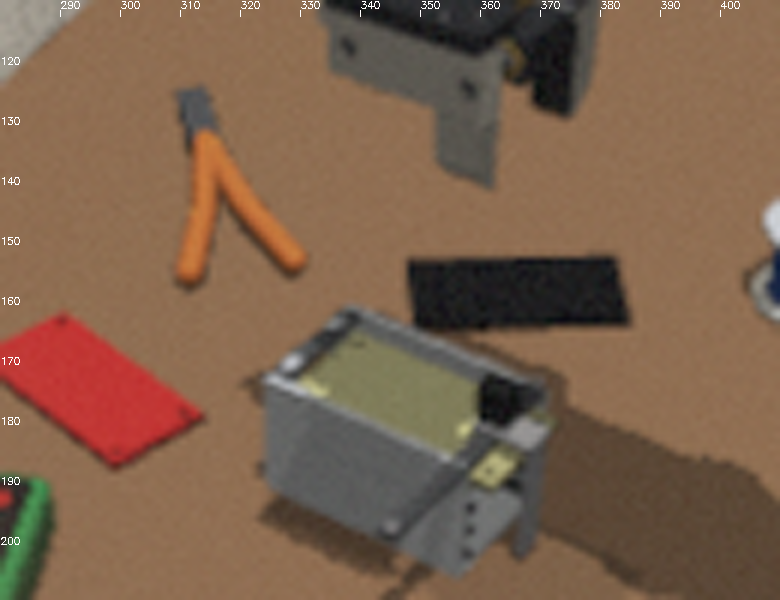

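```bash
python3 -m jog '{"translation":[[0,0.049,0],[0,0.049,0],[0,0.048,0],[0,0,0],[0,0,0],[0,0,0],[0,0,0],[0,0,0],[0,0,0]],"twist":[0,0,0,0,0,0,0,0,0],"grip":[0.06,0.06,0.06,0.06,0.01,0.01,0.01,0.01,0.01]}' 20
python3 - <<'E'
from h import *
o,M=st()
s=grab_frame("side"); crop(s,280,110,130,100,6,"pics/s2.png")
E
```

```text
t: 3.32
tcp_pos: [560.3, -201.0, 81.1]
orientation: [-1.124, 1.333, -1.334]
contact_force: [-0.0, -1.9, 1.5]
width: 14.7
t 3.33 tcp [ 560.3 -201.    81.1] toolx [-0.17  -0.986  0.   ] y [ 0.001 -0.001 -1.   ] F [-0.  -1.9  1.5] w 14.7
```

View pics/s2.png

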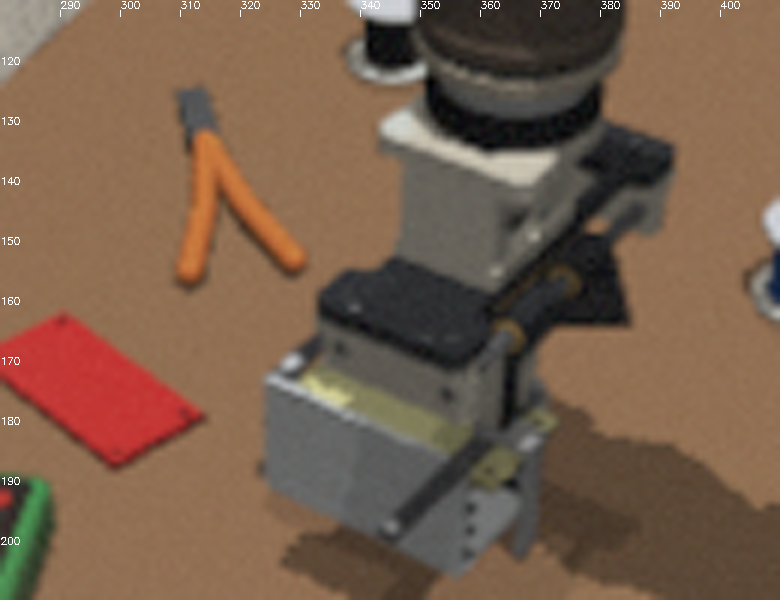

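```bash
python3 -m jog '{"translation":[[-0.015,0,0],[-0.02,0,0],[-0.02,0,0],[-0.013,0,0],[-0.004,0,0],[0,0,0]],"twist":[0,0,0,0,0,0],"grip":[0.01,0.01,0.01,0.01,0.01,0.01]}'
python3 - <<'E'
from h import *
o,M=st()
s=grab_frame("side"); crop(s,280,110,130,100,6,"pics/s3.png")
E
```

```text
t: 4.12
tcp_pos: [573.1, -132.1, 81.1]
orientation: [-1.124, 1.331, -1.338]
contact_force: [3.6, -10.4, 1.8]
width: 13.8
t 4.12 tcp [ 573.1 -132.1   81.1] toolx [-0.171 -0.985  0.003] y [ 0.002 -0.004 -1.   ] F [  3.6 -10.4   1.8] w 13.8
```

View pics/s3.png

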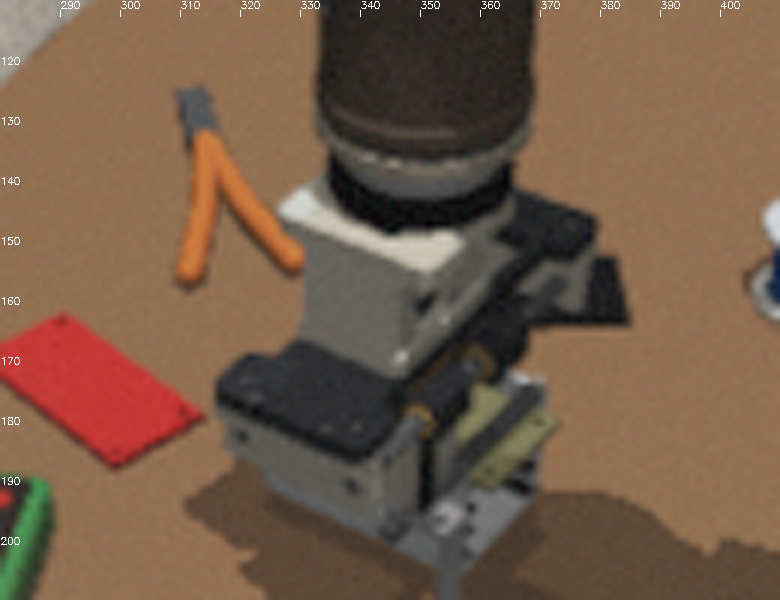

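```bash
python3 -m jog '{"translation":[[0,0,0],[0,0,0],[0,0,0],[0,-0.035,0],[0,-0.035,0],[-0.0468,0,0.0067],[-0.0468,0,0.0067],[-0.0468,0,0.0067],[-0.0468,0,0.0067],[-0.0468,0,0.0067],[-0.0468,0,0.0067],[-0.0468,0,0.0067]],"twist":[0,0,0,0,0,0,0,0,0,0,0,0],"grip":[0.05,0.05,0.05,0.05,0.05,0.05,0.05,0.05,0.0,0.0,0.0,0.0]}'; python3 -m jog '{"translation":[[0,0,0],[0,0,0],[0,0,0],[0,0,0],[0,0,0],[0,0,0],[0,0,0],[0,0,0],[0,0,0],[0,0,0],[0,0,0]],"twist":[-0.1625,-0.1625,-0.1625,-0.1625,-0.1625,-0.1625,-0.1625,-0.1625,-0.1625,-0.1625,0],"grip":[0,0,0,0,0,0,0,0,0,0,0]}'
python3 - <<'E'
from h import *
o,M=st(); print(np.round(o["joint_pos"],2))
t=grab_frame("top"); cv2.imwrite("pics/t4.png",t[:,:,::-1]);s=grab_frame("side"); cv2.imwrite("pics/s4.png",s[:,:,::-1])
a=cv2.resize(s[150:350,200:420],None,fx=1.8,fy=1.8); b=cv2.resize(t[120:320,180:400],None,fx=1.8,fy=1.8)
cv2.imwrite("pics/b4.png",np.hstack([a,b])[:,:,::-1])
E
```

```text
t: 5.68
tcp_pos: [673.9, 187.1, 150.4]
orientation: [-1.125, 1.334, -1.333]
contact_force: [0.9, -0.5, 0.4]
width: 14.8
t: 7.05
tcp_pos: [673.6, 185.3, 150.3]
orientation: [-1.569, 0.093, -0.091]
contact_force: [-0.4, 0.0, 0.2]
width: 0.4
t 7.05 tcp [673.6 185.3 150.3] toolx [ 0.993 -0.117 -0.001] y [-0.001  0.    -1.   ] F [-0.4  0.   0.2] w 0.4
[-0.08  0.66 -0.44  1.43  0.3   1.12 -0.69]
```

View pics/b4.png

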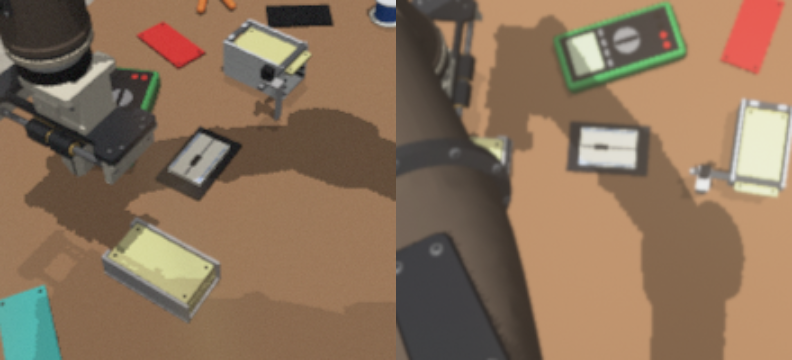

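```bash
python3 -m jog '{"translation":[[0,0.04,-0.0028],[0,0.04,0],[0,0.039,0],[0,0,0],[-0.008,0,0],[-0.007,0,0],[0,0,0]],"twist":[0,0,0,0,0,0,0],"grip":[0,0,0,0,0,0,0]}' 
python3 - <<'E'
from h import *
o,M=st()
s=grab_frame("side"); crop(s,230,220,120,100,6,"pics/s5.png")
E
```

```text
t: 8.02
tcp_pos: [658.8, 184.8, 33.4]
orientation: [-1.568, 0.09, -0.092]
contact_force: [0.1, 0.0, -0.3]
width: 0.4
t 8.03 tcp [658.8 184.8  33.4] toolx [ 0.993 -0.115  0.002] y [ 0.002  0.001 -1.   ] F [ 0.1  0.  -0.3] w 0.4
```

View pics/s5.png

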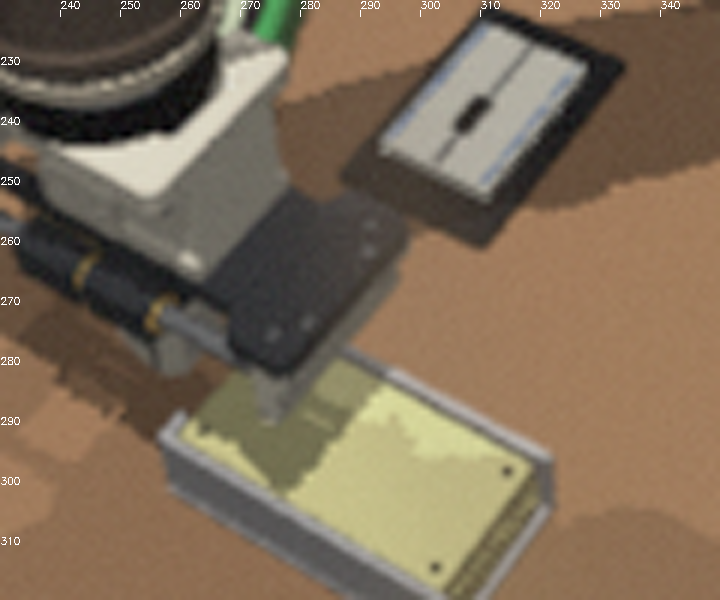

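```bash
python3 -m jog '{"translation":[[0,0,0]],"twist":[0],"grip":[0]}' 
python3 - <<'E'
from h import *
o,M=st()
print(np.round(ray("side",[[276,290]],33),1), proj("side",[o["tcp_pos"]]))
O=np.array([575.5,194]);c,s=np.cos(np.radians(-6.7)),np.sin(np.radians(-6.7))
f=lambda p:np.round([(p[0]-O[0])*c+(p[1]-O[1])*s,-(p[0]-O[0])*s+(p[1]-O[1])*c],1)
print(f(o["tcp_pos"]),f(ray("side",[276,290],33)[0]))
E
```

```text
t: 8.2
tcp_pos: [659.3, 184.1, 32.3]
orientation: [-1.569, 0.091, -0.092]
contact_force: [-0.3, 0.2, -0.2]
width: 0.4
t 8.2 tcp [659.3 184.1  32.3] toolx [ 0.993 -0.116  0.001] y [ 0.001  0.    -1.   ] F [-0.3  0.2 -0.2] w 0.4
[[606.2 194.7  33. ]] [[258.87215166 278.12975589]]
[84.4 -0.1] [30.4  4.3]
```

```bash
python3 -m jog '{"translation":[[0,0.0015,0],[0,0,0],[-0.003,0,0],[-0.004,0,0],[-0.005,0,0],[-0.005,0,0],[-0.005,0,0],[0,0,0]],"twist":[0,0,0,0,0,0,0,0],"grip":[0,0,0,0,0,0,0,0]}' 
python3 - <<'E'
from h import *
o,M=st()
s=grab_frame("side"); crop(s,230,220,120,110,6,"pics/s6.png")
E
```

```text
t: 9.2
tcp_pos: [636.6, 186.8, 30.3]
orientation: [-1.569, 0.091, -0.091]
contact_force: [0.1, 0.2, 0.0]
width: 0.6
t 9.2 tcp [636.6 186.8  30.3] toolx [ 0.993 -0.115 -0.   ] y [-0. -0. -1.] F [0.1 0.2 0. ] w 0.6
```

View pics/s6.png

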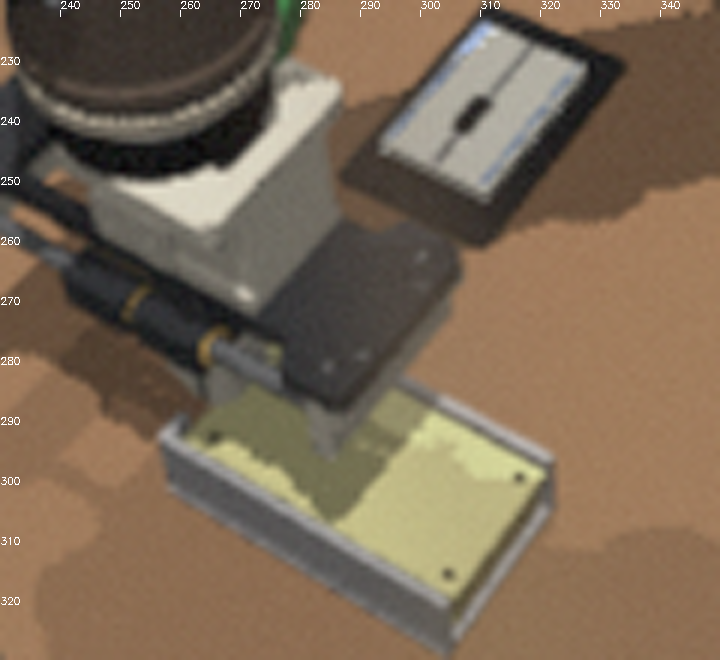

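```bash
python3 -m jog '{"translation":[[-0.004,0,0],[-0.005,0,0],[-0.005,0,0],[-0.005,0,0],[-0.005,0,0],[-0.005,0,0],[-0.005,0,0],[-0.004,0,0],[-0.002,0,0],[0,0,0]],"twist":[0,0,0,0,0,0,0,0,0,0],"grip":[0,0,0,0,0,0,0,0,0,0]}' 
python3 - <<'E'
from h import *
o,M=st()
s=grab_frame("side"); crop(s,230,220,120,110,6,"pics/s7.png")
E
```

```text
t: 10.5
tcp_pos: [597.1, 191.3, 30.2]
orientation: [-1.569, 0.091, -0.091]
contact_force: [-0.2, 0.1, 0.8]
width: 0.5
t 10.5 tcp [597.1 191.3  30.2] toolx [ 0.993 -0.116 -0.   ] y [-0. -0. -1.] F [-0.2  0.1  0.8] w 0.5
```

View pics/s7.png

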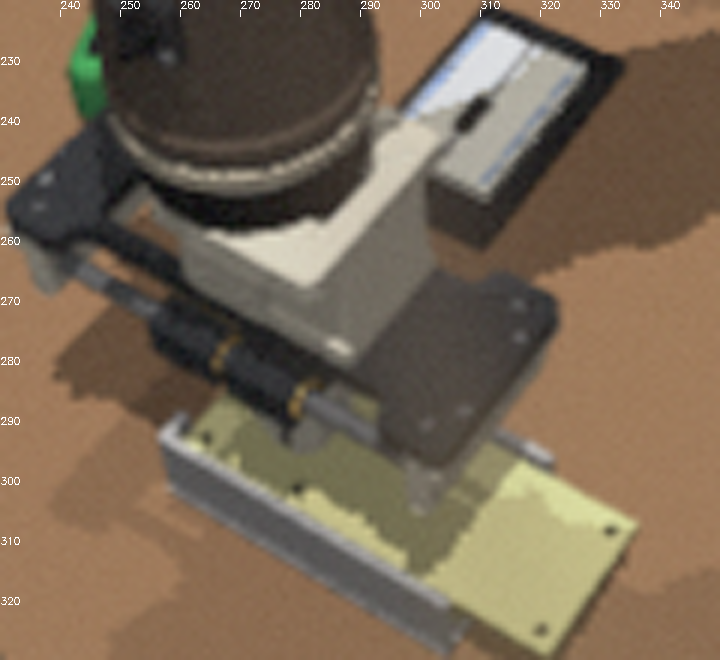

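```bash
python3 -m jog '{"translation":[[0,-0.03,0],[0,-0.03,0],[-0.041,0,0],[-0.04,0,0],[-0.04,0,0]],"twist":[0,0,0,0,0],"grip":[0,0,0.08,0.08,0.08]}' ; python3 -m jog '{"translation":[[0,0,0],[0,0,0],[0,0,0],[0,0,0],[0,0,0],[0,0,0],[0,0,0],[0,0,0],[0,0,0],[0,0,0],[0,0.02,0],[0,0,0]],"twist":[0.157,0.157,0.157,0.157,0.157,0.157,0.157,0.157,0.157,0.158,0,0],"grip":[0.08,0.08,0.08,0.08,0.08,0.08,0.08,0.08,0.08,0.08,0.08,0.08]}'
python3 - <<'E'
from h import *
o,M=st()
O=np.array([575.5,194]);c,s=np.cos(np.radians(-6.7)),np.sin(np.radians(-6.7))
f=lambda p:np.round([(p[0]-O[0])*c+(p[1]-O[1])*s,-(p[0]-O[0])*s+(p[1]-O[1])*c],1)
print(f(o["tcp_pos"]),np.round(o["joint_pos"],2))
s=grab_frame("side"); crop(s,230,220,130,110,6,"pics/s8.png")
E
```

```text
t: 11.18
tcp_pos: [476.0, 205.4, 90.3]
orientation: [-1.569, 0.091, -0.091]
contact_force: [-1.2, 0.9, -0.8]
width: 25.6
t: 12.68
tcp_pos: [476.2, 205.0, 69.3]
orientation: [-1.155, 1.295, -1.294]
contact_force: [-0.8, -0.1, -0.3]
width: 80.2
t 12.68 tcp [476.2 205.   69.3] toolx [-0.116 -0.993  0.002] y [-0.002 -0.001 -1.   ] F [-0.8 -0.1 -0.3] w 80.2
[-99.9  -0.7] [-0.45  0.46 -0.07  2.    0.05  0.69 -2.25]
```

View pics/s8.png

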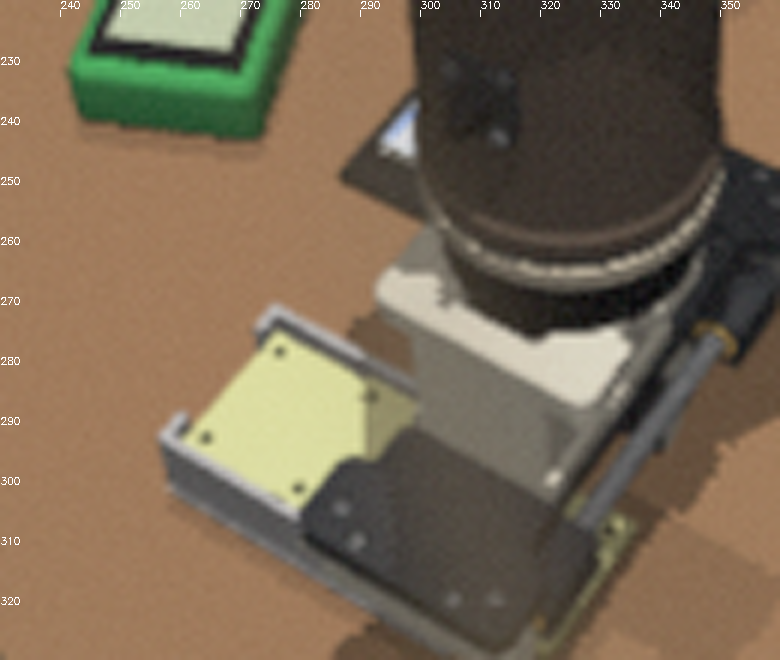

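```bash
python3 -m jog '{"translation":[[0,0.025,0],[0,0.024,0],[0,0,0],[0,0,0],[0,0,0],[0,0,0],[0,0,0]],"twist":[0,0,0,0,0,0,0],"grip":[0.08,0.08,0.08,0.05,0.05,0.05,0.05]}' 35; python3 -m jog '{"translation":[[0,-0.01,0],[0,-0.02,0],[0,-0.02,0],[0,0,0]],"twist":[0,0,0,0],"grip":[0.05,0.05,0.05,0.05]}'
python3 - <<'E'
from h import *
o,M=st()
s=grab_frame("side"); crop(s,230,210,130,110,6,"pics/s9.png")
E
```

```text
t: 13.6
tcp_pos: [477.7, 205.6, 21.8]
orientation: [-1.151, 1.294, -1.294]
contact_force: [1.3, 0.6, 2.2]
width: 59.3
t: 14.1
tcp_pos: [478.0, 205.8, 72.8]
orientation: [-1.149, 1.293, -1.294]
contact_force: [0.8, -0.1, -1.3]
width: 59.0
t 14.1 tcp [478.  205.8  72.8] toolx [-0.116 -0.993 -0.002] y [ 0.002  0.001 -1.   ] F [ 0.8 -0.1 -1.3] w 59.0
```

View pics/s9.png

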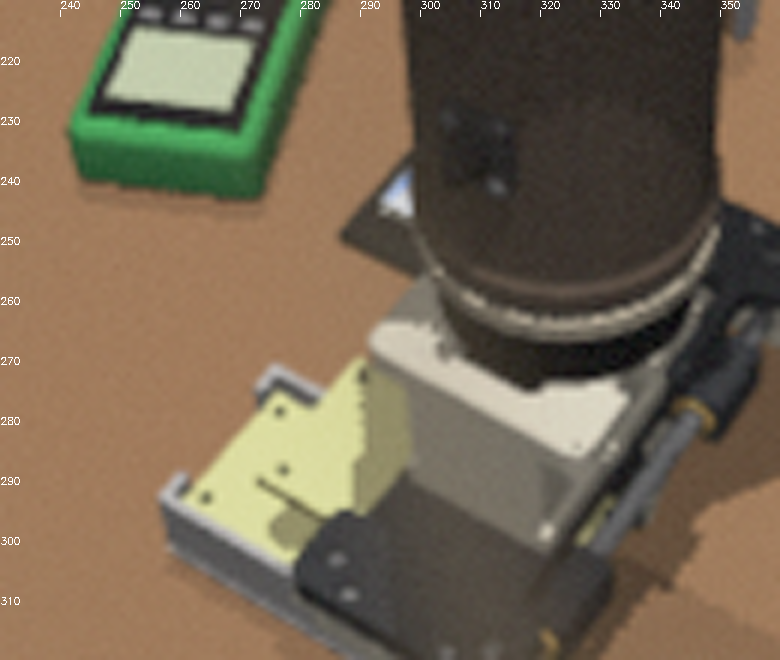

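```bash
cat >> h.py <<'E'
TO=np.array([575.5,194.]);TA=np.radians(-6.7)
RO=np.array([602.2,-213.7]);RA=np.radians(-9.8)
def loc(p,O,A):
    c,s=np.cos(A),np.sin(A); d=np.array(p)[:2]-O; return np.round([d[0]*c+d[1]*s,-d[0]*s+d[1]*c],1)
def tl(p): return loc(p,TO,TA)
def rl(p): return loc(p,RO,RA)
def rw(x,y):
    c,s=np.cos(RA),np.sin(RA); return np.round(RO+[x*c-y*s,x*s+y*c],1)
E
python3 - <<'E'
from h import *
for z in (60,70,80,85): print(z,[tl(p) for p in ray("side",[[272.5,290.5],[289.5,269.5]],z)])
p,M=pose(); g=rw(-170,0); d=np.r_[g-p[:2],0]; print(tl(p),"delta tool",np.round(M.T@d,1),g)
E
```

```text
60 [array([22.8, 21.7]), array([ 24.7, -42.8])]
70 [array([17.9, 26.2]), array([ 19.7, -37.3])]
80 [array([12.9, 30.7]), array([ 14.7, -31.9])]
85 [array([10.4, 33. ]), array([ 12.2, -29.1])]
[-98.8  -0.1] delta tool [ 3.926e+02 -3.000e-01  2.900e+00] [ 434.7 -184.8]
```

```bash
python3 -m jog '{"translation":[[0.01,0,0],[0.03,0,0.002],[0.04,0,0.003],[0.04,0,0.003],[0.045,0,0.003],[0.045,0,0.003],[0.045,0,0.003],[0.045,0,0.003],[0.04,0,0.002],[0.03,0,0.002],[0.018,0,0],[0.004,0,0]],"twist":[0.054,0,0,0,0,0,0,0,0,0,0,0],"grip":[0.05,0.05,0.05,0.05,0.05,0.05,0.05,0.05,0.05,0.05,0.05,0.05]}'
python3 - <<'E'
from h import *
o,M=st(); print(rl(o["tcp_pos"]))
s=grab_frame("side"); crop(s,300,130,130,110,6,"pics/s10.png");t=grab_frame("top"); crop(t,310,150,130,110,6,"pics/t10.png")
E
```

```text
t: 15.65
tcp_pos: [433.5, -186.6, 70.6]
orientation: [-1.123, 1.338, -1.336]
contact_force: [-0.4, 0.8, -0.5]
width: 59.4
t 15.65 tcp [ 433.5 -186.6   70.6] toolx [-0.174 -0.985  0.   ] y [-0.002 -0.    -1.   ] F [-0.4  0.8 -0.5] w 59.4
[-170.9   -2. ]
```

View pics/s10.png

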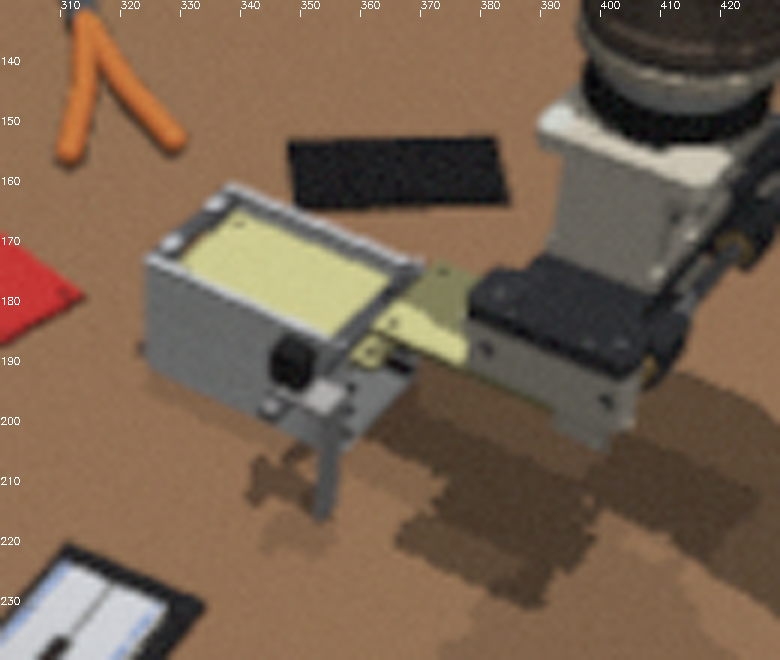

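View pics/t10.png

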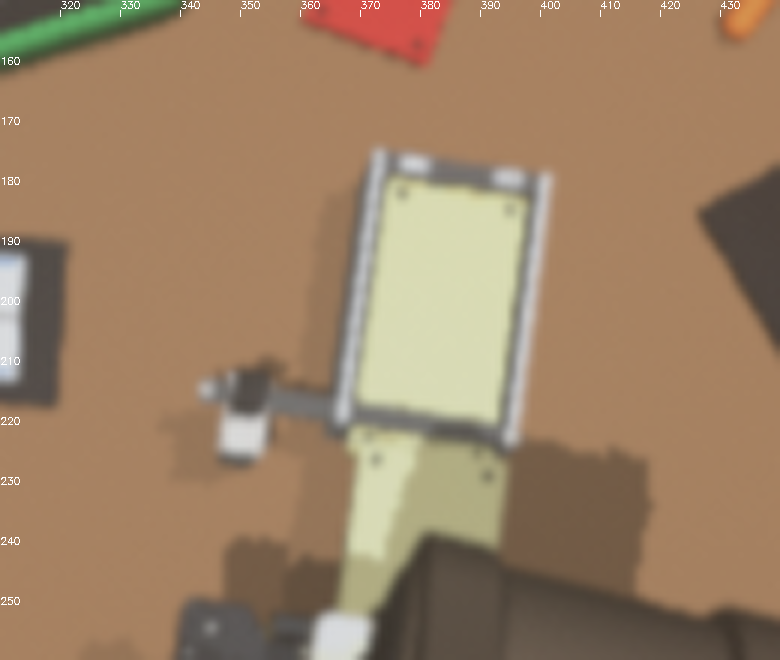

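```bash
python3 -m jog '{"translation":[[0,0,-0.01],[0,0,-0.01],[0,0,0]],"twist":[0,0,0],"grip":[0.05,0.05,0.05]}'
cat >> h.py <<'E'
def tri(ps,pt):
    A=[]
    for n,px in(("side",ps),("top",pt)):
        c=camera_info(n); P=np.array(c["mtx"])@np.array(c["view"])[:3]; A+= [P[:2]/1.0]; 
    Ps=[np.array(camera_info(n)["mtx"])@np.array(camera_info(n)["view"])[:3] for n in("side","top")]
    X=cv2.triangulatePoints(Ps[0],Ps[1],np.array(ps,float).reshape(2,1),np.array(pt,float).reshape(2,1)).ravel(); return X[:3]/X[3]
E
python3 - <<'E'
from h import *
o,M=st(); print(rl(o["tcp_pos"]))
s=grab_frame("side"); crop(s,330,150,90,70,8,"pics/s11.png");t=grab_frame("top"); crop(t,345,200,70,60,8,"pics/t11.png")
E
```

```text
t: 16.12
tcp_pos: [413.9, -181.1, 71.2]
orientation: [-1.125, 1.334, -1.333]
contact_force: [0.6, -0.3, -0.2]
width: 59.2
t 16.12 tcp [ 413.9 -181.1   71.2] toolx [-0.169 -0.986 -0.   ] y [-0.001  0.    -1.   ] F [ 0.6 -0.3 -0.2] w 59.2
[-1.911e+02  1.000e-01]
```

View pics/s11.png

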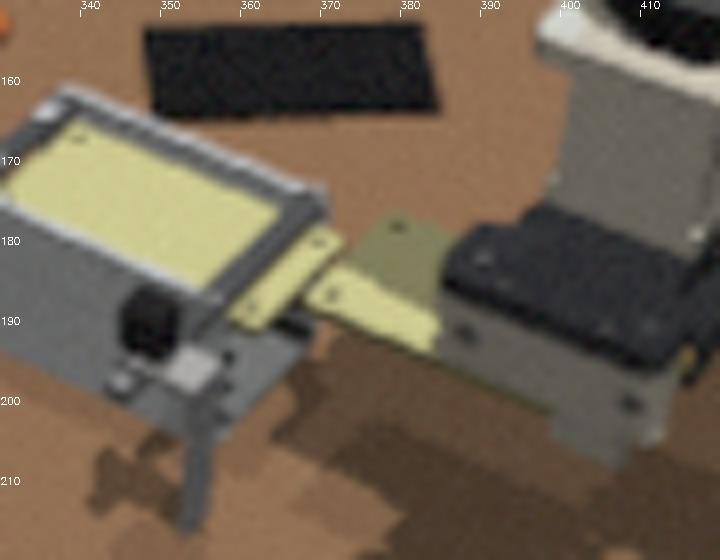

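View pics/t11.png

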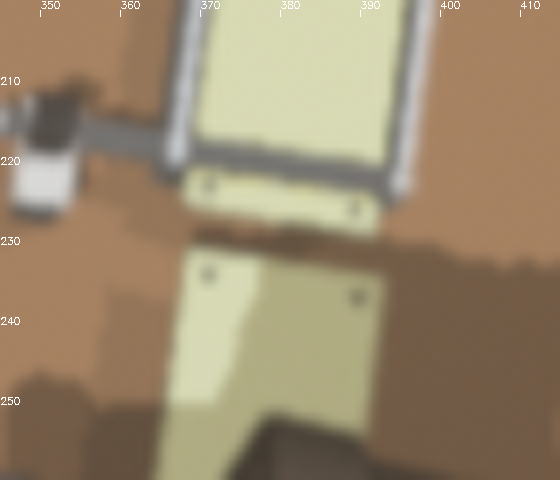

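```bash
python3 - <<'E'
from h import *
for a,b in (((371.5,186.75),(371,234.4)),((379.75,178.4),(389.75,237.25)),((361.4,188.4),(371,223.25)),((369.9,180.25),(389.4,226.1))):
    X=tri(a,b); print(np.round(X,1),rl(X), np.round(proj("side",X)-a,1),np.round(proj("top",X)-b,1))
E
```

```text
[ 522.2 -177.4   80.8] [-85.   22.2] [[-0.7 -0.1]] [[0.2 0.7]]
[ 514.2 -222.9   79.2] [-85.2 -24.1] [[-0.7 -0.1]] [[0.2 0.6]]
[ 551.6 -180.6   61.2] [-55.5  24. ] [[-0.6 -0.1]] [[0.2 0.5]]
[ 543.2 -226.5   59.4] [-55.9 -22.6] [[-0.6 -0.1]] [[0.2 0.5]]
```

```bash
python3 -m jog '{"translation":[[-0.0012,0.016,0],[0,0.016,0],[0,0,0],[0,0,0.01],[0,0,0.01],[0,0,0.01],[0,0,0.007],[0,0,0]],"twist":[0,0,0,0,0,0,0,0],"grip":[0.05,0.05,0.05,0.05,0.05,0.05,0.05,0.05]}'
python3 - <<'E'
from h import *
o,M=st(); print(rl(o["tcp_pos"]))
s=grab_frame("side"); crop(s,330,150,90,70,8,"pics/s12.png");t=grab_frame("top"); crop(t,345,200,70,60,8,"pics/t12.png")
E
```

```text
t: 17.23
tcp_pos: [452.5, -186.9, 39.3]
orientation: [-1.124, 1.333, -1.334]
contact_force: [0.4, -0.3, -0.6]
width: 59.2
t 17.23 tcp [ 452.5 -186.9   39.3] toolx [-0.169 -0.986  0.   ] y [ 0. -0. -1.] F [ 0.4 -0.3 -0.6] w 59.2
[-152.1    0.9]
```

View pics/s12.png

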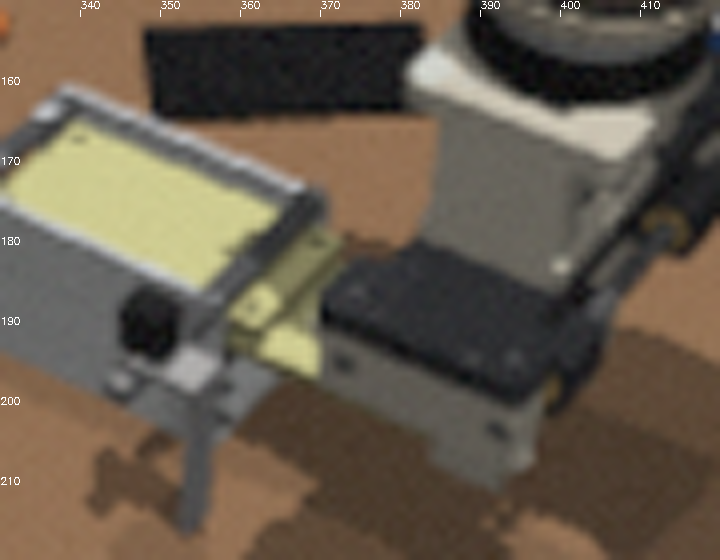

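View pics/t12.png

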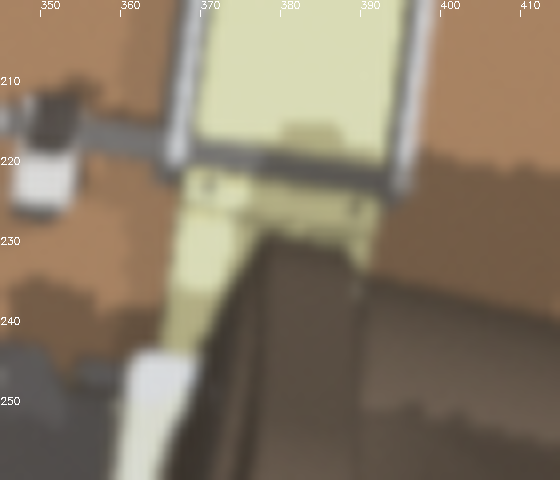

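```bash
python3 -m jog '{"translation":[[0,0,0.008],[0,0,0.01],[0,0,0.01],[0,0,0.01],[0,0,0.01],[0,0,0.006],[0,0,0]],"twist":[0,0,0,0,0,0,0],"grip":[0.05,0.05,0.05,0.05,0.05,0.05,0.05]}'
python3 - <<'E'
from h import *
o,M=st(); print(rl(o["tcp_pos"]))
s=grab_frame("side"); crop(s,330,150,90,70,8,"pics/s13.png")
E
```

```text
t: 18.2
tcp_pos: [505.5, -196.0, 39.2]
orientation: [-1.124, 1.333, -1.334]
contact_force: [0.2, -0.2, -0.6]
width: 60.0
t 18.2 tcp [ 505.5 -196.    39.2] toolx [-0.169 -0.986  0.   ] y [ 0. -0. -1.] F [ 0.2 -0.2 -0.6] w 60.0
[-98.3   1. ]
```

View pics/s13.png

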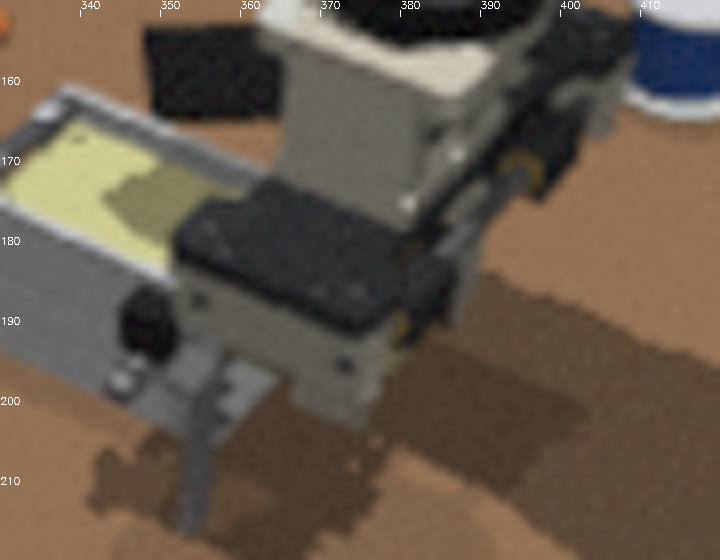

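```bash
python3 -m jog '{"translation":[[0,0,0.008],[0,0,0.007],[0,0,0],[0,0.001,0],[0,0,0],[0,0,0],[0,0,0]],"twist":[0,0,0,0,0,0,0],"grip":[0.05,0.05,0.05,0.075,0.075,0.075,0.075]}'
python3 -m jog '{"translation":[[0,0,-0.03],[0,0,-0.03],[0,0,-0.02],[0,-0.03,0],[0,-0.03,0],[0,0,0]],"twist":[0,0,0,0,0,0],"grip":[0.075,0.075,0.03,0,0,0]}'
python3 - <<'E'
from h import *
o,M=st(); print(rl(o["tcp_pos"]))
s=grab_frame("side"); crop(s,330,150,90,70,8,"pics/s14.png");t=grab_frame("top"); crop(t,345,200,70,60,8,"pics/t14.png")
E
```

```text
t: 19.12
tcp_pos: [519.8, -198.5, 38.3]
orientation: [-1.124, 1.334, -1.334]
contact_force: [-0.1, -0.9, -0.2]
width: 74.9
t: 19.88
tcp_pos: [442.5, -185.5, 100.2]
orientation: [-1.121, 1.33, -1.336]
contact_force: [-0.7, 0.3, -0.5]
width: 39.4
t 19.88 tcp [ 442.5 -185.5  100.2] toolx [-0.17  -0.986  0.001] y [ 0.004 -0.001 -1.   ] F [-0.7  0.3 -0.5] w 39.4
[-162.2    0.6]
```

View pics/s14.png

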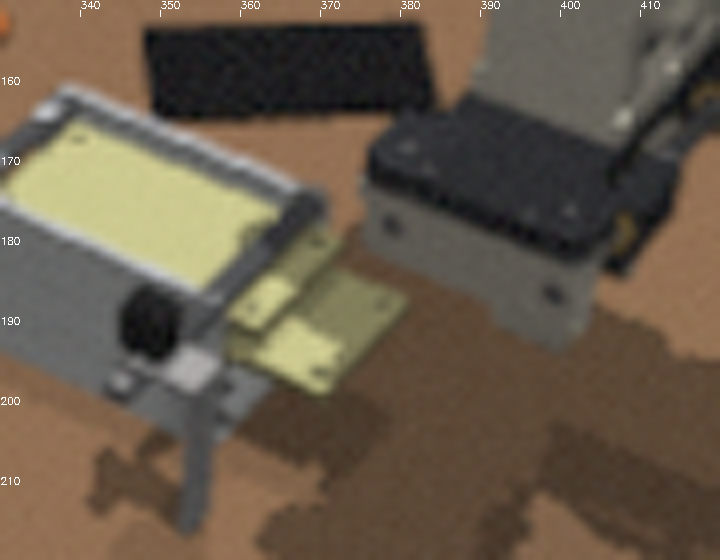

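View pics/t14.png

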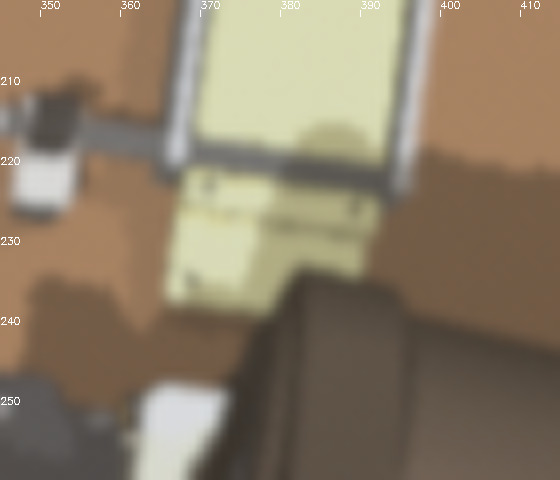

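```bash
python3 -m jog '{"translation":[[0,0.03,0],[0,0.027,0],[0,0,0],[0,0,0.02],[0,0,0.02],[0,0,0.01],[0,0,0.01],[0,0,0.01],[0,0,0.01],[0,0,0.006],[0,0,0.003],[0,0,0]],"twist":[0,0,0,0,0,0,0,0,0,0,0,0],"grip":[0,0,0,0,0,0,0,0,0,0,0,0]}'
python3 - <<'E'
from h import *
o,M=st(); print(rl(o["tcp_pos"]))
s=grab_frame("side"); crop(s,330,150,90,70,8,"pics/s15.png")
E
```

```text
t: 21.48
tcp_pos: [528.8, -200.1, 41.2]
orientation: [-1.124, 1.334, -1.334]
contact_force: [-0.3, 0.0, 0.4]
width: 0.4
t 21.48 tcp [ 528.8 -200.1   41.2] toolx [-0.169 -0.986  0.   ] y [-0. -0. -1.] F [-0.3  0.   0.4] w 0.4
[-74.7   0.9]
```

View pics/s15.png

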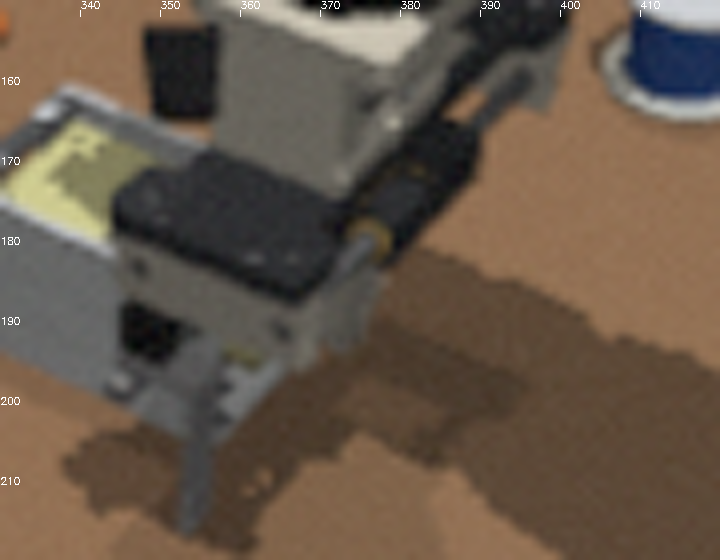

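```bash
for i in 1; do python3 -m jog '{"translation":[[0,0,0.002],[0,0,0]],"twist":[0,0],"grip":[0,0]}'; python3 -m jog '{"translation":[[0,0,0.002],[0,0,0]],"twist":[0,0],"grip":[0,0]}';python3 -m jog '{"translation":[[0,0,0.002],[0,0,0]],"twist":[0,0],"grip":[0,0]}'; done | grep -E "tcp|contact"
```

```text
tcp_pos: [530.5, -200.4, 41.2]
contact_force: [-0.6, 0.6, -1.1]
tcp_pos: [530.7, -200.4, 40.9]
contact_force: [-6.7, 1.3, 4.6]
tcp_pos: [530.7, -200.4, 40.5]
contact_force: [-12.4, 3.0, 6.8]
```

```bash
python3 -m jog '{"translation":[[0,0,-0.02],[0,0,-0.04],[0,-0.045,0],[0,-0.045,0],[-0.0401,0,0.0129],[-0.0401,0,0.0129],[-0.0401,0,0.0129],[-0.0401,0,0.0129],[-0.0401,0,0.0129],[-0.0401,0,0.0129],[-0.0401,0,0.0129],[-0.0401,0,0.0129]],"twist":[0,0,0,0,0,0,0,0,0,0,0,0],"grip":[0,0,0,0,0,0,0,0,0,0,0,0]}'; python3 -m jog '{"translation":[[-0.0401,0,0.0129],[-0.0401,0,0.0129],[0,0,0],[0,0,0],[0,0,0],[0,0,0],[0,0,0],[0,0,0],[0,0,0],[0,0,0],[0,0,0],[0,0,0]],"twist":[0,0,-0.1625,-0.1625,-0.1625,-0.1625,-0.1625,-0.1625,-0.1625,-0.1625,-0.1625,-0.1625],"grip":[0,0,0,0,0,0,0,0,0,0,0,0]}'
python3 - <<'E'
from h import *
o,M=st(); print("tray",tl(o["tcp_pos"]))
s=grab_frame("side"); crop(s,315,150,90,70,8,"pics/s16.png");t=grab_frame("top"); crop(t,335,170,75,70,8,"pics/t16.png"); crop(s,240,250,90,75,8,"pics/s16b.png")
E
```

```text
t: 23.78
tcp_pos: [632.3, 109.0, 131.3]
orientation: [-1.123, 1.333, -1.334]
contact_force: [1.1, -0.2, -0.0]
width: 0.5
t: 25.28
tcp_pos: [670.8, 182.3, 131.2]
orientation: [-1.569, 0.087, -0.087]
contact_force: [1.0, -0.4, -0.0]
width: 0.4
t 25.27 tcp [670.8 182.3 131.2] toolx [ 0.994 -0.111  0.   ] y [ 0.  0. -1.] F [ 1.  -0.4 -0. ] w 0.4
tray [96.  -0.5]
```

View pics/s16.png

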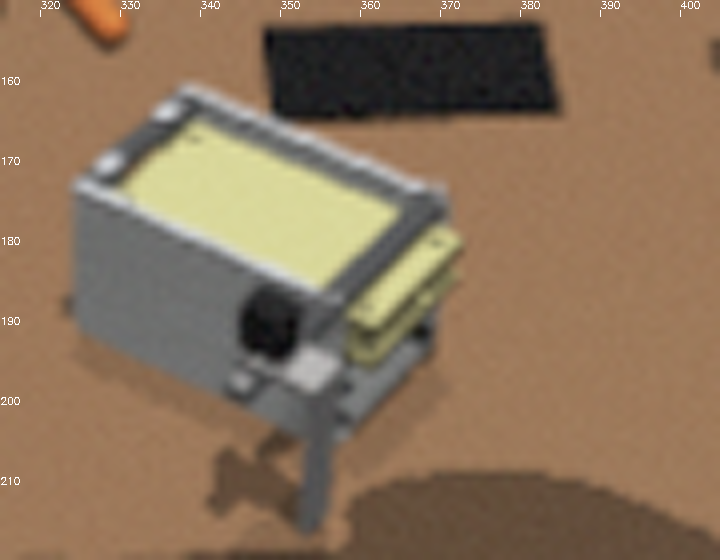

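View pics/t16.png

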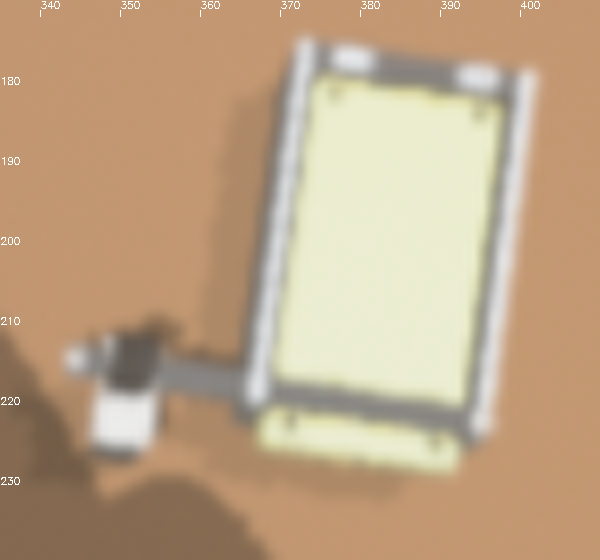

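View pics/s16b.png

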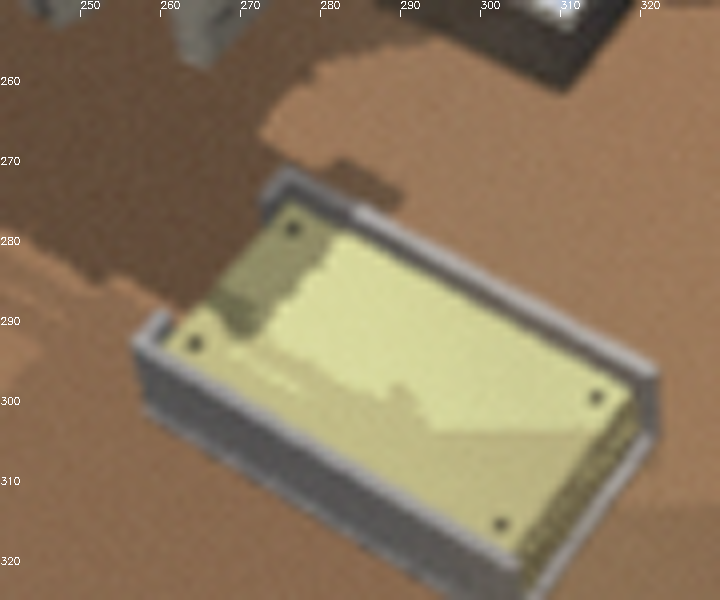

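```bash
python3 -m jog '{"translation":[[0,0.04,0],[0,0.04,0],[0,0.0267,0],[0,0,0],[-0.015,0,0],[-0.01,0,0],[0,0,0]],"twist":[0,0,0,0,0,0,0],"grip":[0,0,0,0,0,0,0]}'; python3 -m jog '{"translation":[[-0.005,0,0],[-0.005,0,0],[-0.005,0,0],[-0.005,0,0],[-0.005,0,0],[-0.005,0,0],[-0.005,0,0],[-0.005,0,0],[-0.005,0,0],[-0.004,0,0],[-0.002,0,0],[0,0,0]],"twist":[0,0,0,0,0,0,0,0,0,0,0,0],"grip":[0,0,0,0,0,0,0,0,0,0,0,0]}'
python3 - <<'E'
from h import *
o,M=st(); print("tray",tl(o["tcp_pos"]))
s=grab_frame("side"); crop(s,230,220,120,110,6,"pics/s17.png")
E
```

```text
t: 26.25
tcp_pos: [645.7, 185.9, 25.8]
orientation: [-1.568, 0.09, -0.092]
contact_force: [-0.8, -0.1, -0.4]
width: 0.7
t: 27.75
tcp_pos: [594.8, 191.4, 24.7]
orientation: [-1.569, 0.091, -0.091]
contact_force: [2.3, -0.1, 5.0]
width: 0.7
t 27.75 tcp [594.8 191.4  24.7] toolx [ 0.993 -0.116  0.   ] y [ 0.  0. -1.] F [ 2.3 -0.1  5. ] w 0.7
tray [19.5 -0.4]
```

View pics/s17.png

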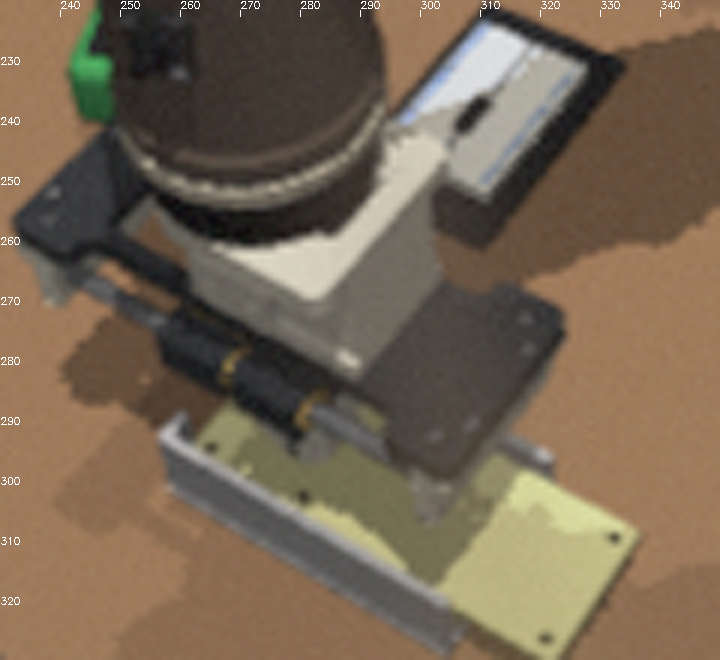

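```bash
python3 -m jog '{"translation":[[0,-0.03,0],[0,-0.03,0],[-0.041,0,0],[-0.04,0,0],[-0.04,0,0]],"twist":[0,0,0,0,0],"grip":[0,0,0.08,0.08,0.08]}' ; python3 -m jog '{"translation":[[0,0,0],[0,0,0],[0,0,0],[0,0,0],[0,0,0],[0,0,0],[0,0,0],[0,0,0],[0,0,0],[0,0,0],[0,0.02,0],[0,0,0]],"twist":[0.157,0.157,0.157,0.157,0.157,0.157,0.157,0.157,0.157,0.158,0,0],"grip":[0.08,0.08,0.08,0.08,0.08,0.08,0.08,0.08,0.08,0.08,0.08,0.08]}'
python3 - <<'E'
from h import *
o,M=st(); print("tray",tl(o["tcp_pos"]))
s=grab_frame("side"); crop(s,230,220,130,110,6,"pics/s18.png")
E
```

```text
t: 28.42
tcp_pos: [472.0, 204.8, 83.7]
orientation: [-1.57, 0.093, -0.089]
contact_force: [-0.0, -0.1, 0.1]
width: 25.9
t: 29.92
tcp_pos: [472.6, 204.4, 63.0]
orientation: [-1.157, 1.296, -1.294]
contact_force: [-0.7, -0.5, 0.6]
width: 80.0
t 29.93 tcp [472.6 204.4  63. ] toolx [-0.115 -0.993  0.003] y [-0.004 -0.002 -1.   ] F [-0.7 -0.5  0.6] w 80.0
tray [-103.4   -1.6]
```

View pics/s18.png

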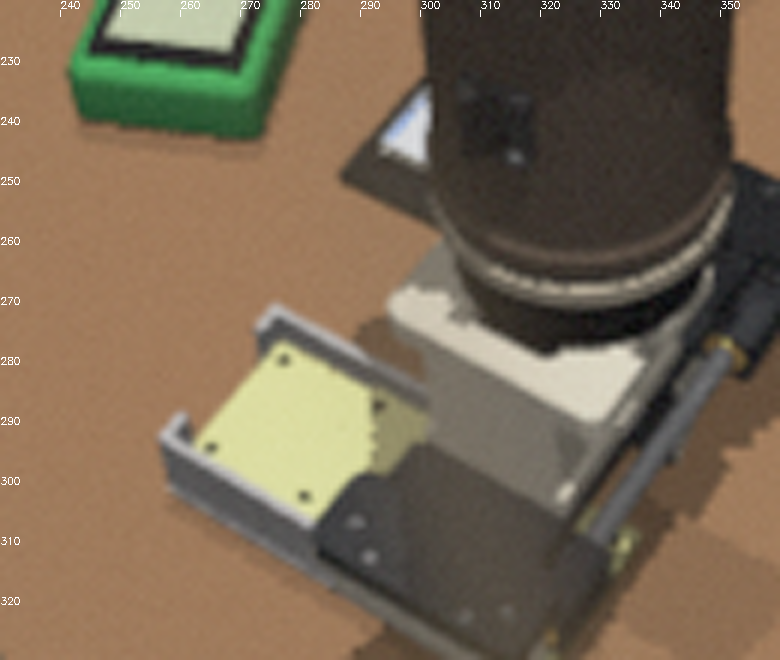

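```bash
python3 -m jog '{"translation":[[-0.001,0.024,0.002],[0,0.024,0],[0,0,0],[0,0,0],[0,0,0],[0,0,0],[0,0,0]],"twist":[0,0,0,0,0,0,0],"grip":[0.08,0.08,0.08,0.05,0.05,0.05,0.05]}' 35; python3 -m jog '{"translation":[[0,-0.01,0],[0,-0.02,0],[0,-0.025,0],[0,0,0]],"twist":[0,0,0,0],"grip":[0.05,0.05,0.05,0.05]}'
python3 - <<'E'
from h import *
o,M=st(); p=o["tcp_pos"]; print("tray",tl(p)); g=rw(-191,1.2); print("rack delta",rl(g)-rl(p))
s=grab_frame("side"); crop(s,230,210,130,110,6,"pics/s19.png")
E
```

```text
t: 30.85
tcp_pos: [477.4, 206.2, 17.0]
orientation: [-1.151, 1.294, -1.294]
contact_force: [0.8, -0.6, 2.3]
width: 59.3
t: 31.35
tcp_pos: [478.1, 206.6, 73.5]
orientation: [-1.148, 1.293, -1.294]
contact_force: [0.1, 0.2, -0.4]
width: 59.2
t 31.35 tcp [478.1 206.6  73.5] toolx [-0.116 -0.993 -0.002] y [ 0.003  0.002 -1.   ] F [ 0.1  0.2 -0.4] w 59.2
tray [-98.2   1.1]
rack delta [   2.8 -391.8]
```

View pics/s19.png

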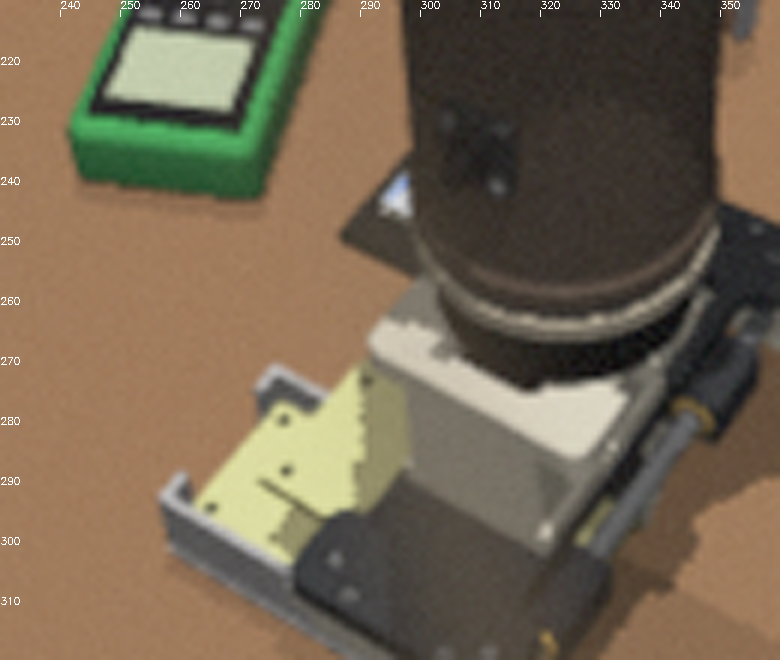

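```bash
python3 -m jog '{"translation":[[0.01,0,0],[0.03,0,0],[0.04,0,0.001],[0.04,0,0.001],[0.045,0,0.001],[0.045,0,0],[0.045,0,0],[0.045,0,0],[0.04,0,0],[0.03,0,0],[0.018,0,0],[0.004,0,0]],"twist":[0.054,0,0,0,0,0,0,0,0,0,0,0],"grip":[0.05,0.05,0.05,0.05,0.05,0.05,0.05,0.05,0.05,0.05,0.05,0.05]}'; python3 -m jog '{"translation":[[0,0,0],[0,0,0]],"twist":[0,0],"grip":[0.05,0.05]}'
python3 - <<'E'
from h import *
o,M=st(); print(rl(o["tcp_pos"]))
s=grab_frame("side"); crop(s,330,150,90,70,8,"pics/s20.png");t=grab_frame("top"); crop(t,345,200,70,60,8,"pics/t20.png")
E
```

```text
t: 32.9
tcp_pos: [412.6, -182.3, 70.9]
orientation: [-1.123, 1.338, -1.336]
contact_force: [0.0, 0.1, -0.5]
width: 59.4
t: 33.15
tcp_pos: [414.0, -179.9, 71.3]
orientation: [-1.124, 1.333, -1.332]
contact_force: [0.9, 0.7, -1.6]
width: 59.3
t 33.15 tcp [ 414.  -179.9   71.3] toolx [-0.169 -0.986 -0.   ] y [-0.  0. -1.] F [ 0.9  0.7 -1.6] w 59.3
[-191.2    1.3]
```

View pics/s20.png

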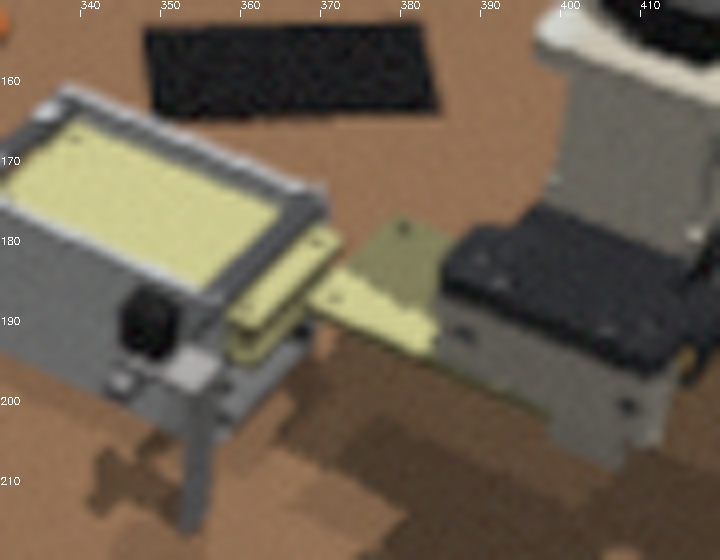

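View pics/t20.png

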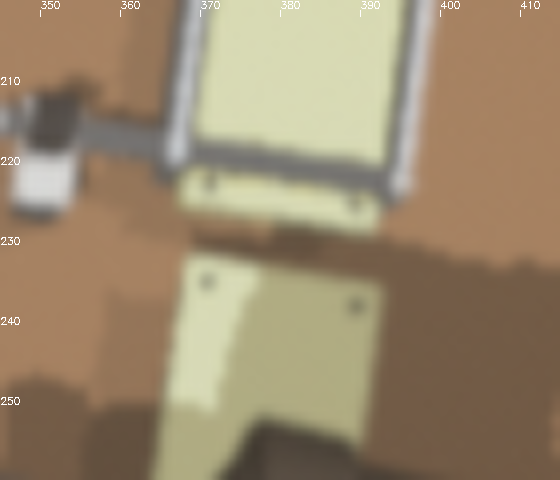

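```bash
python3 - <<'E'
from h import *
for a,b in (((371.9,187.25),(370.9,235.25)),((380.5,178.6),(389.5,238.1))):
    X=tri(a,b); print(np.round(X,1),rl(X))
E
```

```text
[ 520.5 -177.1   79.7] [-86.7  22.2]
[ 511.9 -222.1   79.9] [-87.5 -23.7]
```

```bash
python3 -m jog '{"translation":[[-0.001,0.02,0],[0,0.027,0],[0,0,0],[0,0,0.01],[0,0,0.01],[0,0,0.01],[0,0,0.01],[0,0,0.01],[0,0,0]],"twist":[0,0,0,0,0,0,0,0,0],"grip":[0.05,0.05,0.05,0.05,0.05,0.05,0.05,0.05,0.05]}'
python3 - <<'E'
from h import *
o,M=st(); print(rl(o["tcp_pos"]))
s=grab_frame("side"); crop(s,330,150,90,70,8,"pics/s21.png")
E
```

```text
t: 34.38
tcp_pos: [464.5, -188.5, 24.5]
orientation: [-1.123, 1.333, -1.334]
contact_force: [0.4, 0.0, -0.8]
width: 59.2
t 34.38 tcp [ 464.5 -188.5   24.5] toolx [-0.169 -0.986  0.   ] y [ 0.001 -0.    -1.   ] F [ 0.4  0.  -0.8] w 59.2
[-140.     1.4]
```

View pics/s21.png

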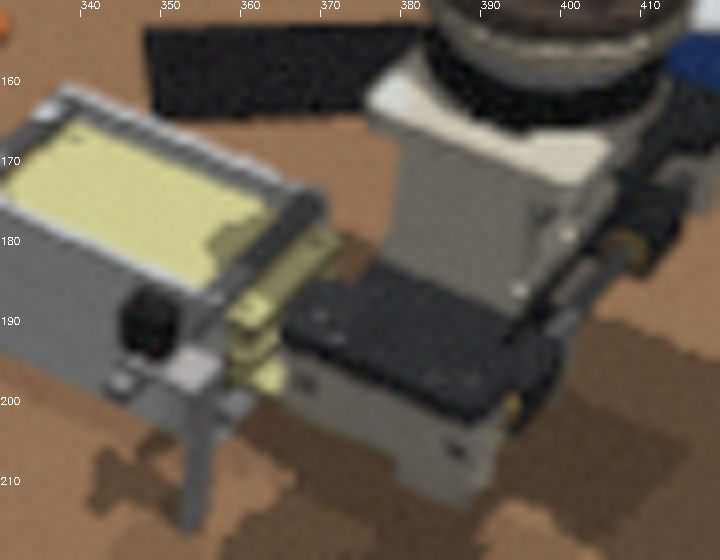

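```bash
python3 -m jog '{"translation":[[0,0,0.008],[0,0,0.01],[0,0,0.01],[0,0,0.01],[0,0,0.006],[0,0,0]],"twist":[0,0,0,0,0,0],"grip":[0.05,0.05,0.05,0.05,0.05,0.05]}';python3 -m jog '{"translation":[[0,0.001,0],[0,0.001,0],[0,0,0],[0,0,0],[0,0,0]],"twist":[0,0,0,0,0],"grip":[0.05,0.05,0.07,0.07,0.07]}'
python3 -m jog '{"translation":[[0,0,-0.03],[0,0,-0.04],[0,-0.035,0],[0,-0.035,0],[0,0,0]],"twist":[0,0,0,0,0],"grip":[0.07,0.03,0,0,0]}'
python3 - <<'E'
from h import *
o,M=st(); print(rl(o["tcp_pos"]))
s=grab_frame("side"); crop(s,330,150,90,70,8,"pics/s22.png");t=grab_frame("top"); crop(t,345,200,70,60,8,"pics/t22.png")
E
```

```text
t: 35.17
tcp_pos: [507.3, -195.9, 24.5]
orientation: [-1.124, 1.333, -1.334]
contact_force: [0.4, 0.2, -1.6]
width: 59.4
t: 35.8
tcp_pos: [507.0, -195.9, 22.7]
orientation: [-1.124, 1.333, -1.334]
contact_force: [0.0, -0.3, 0.2]
width: 69.7
t: 36.42
tcp_pos: [439.7, -184.6, 94.9]
orientation: [-1.121, 1.329, -1.337]
contact_force: [0.7, -0.1, -0.1]
width: 34.5
t 36.42 tcp [ 439.7 -184.6   94.9] toolx [-0.17  -0.986  0.001] y [ 0.005 -0.002 -1.   ] F [ 0.7 -0.1 -0.1] w 34.5
[-165.1    1. ]
```

View pics/s22.png

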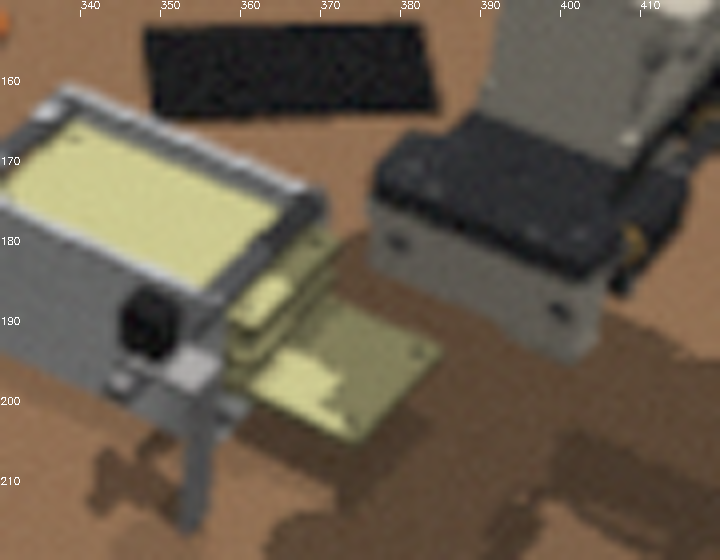

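View pics/t22.png

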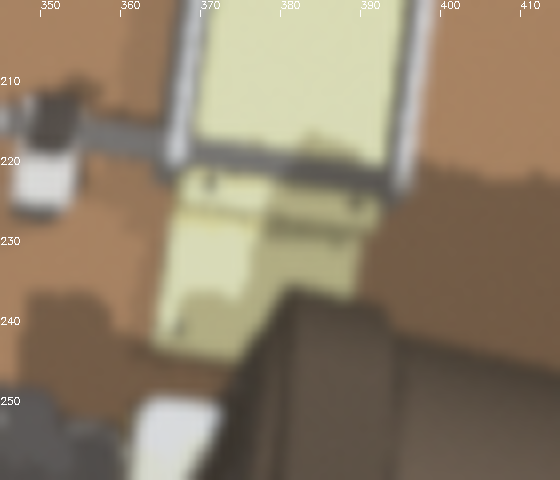

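```bash
python3 -m jog '{"translation":[[0,0,0],[0,0,0],[0,0,0],[0,0,0],[0,0,0],[0,0,0],[0,0,0],[0,0,0],[0,0,0],[0,0,0],[0,0,0]],"twist":[-0.157,-0.157,-0.157,-0.157,-0.157,-0.157,-0.157,-0.157,-0.157,-0.158,0],"grip":[0,0,0,0,0,0,0,0,0,0,0]}'
python3 - <<'E'
from h import *
o,M=st(); print(rl(o["tcp_pos"]))
for a,b in (((373.1,202.5),(367.4,240.9)),): X=tri(a,b); print(np.round(X,1),rl(X))
s=grab_frame("side"); cv2.imwrite("pics/s23.png",cv2.resize(s[100:300,260:500],None,fx=3,fy=3)[:,:,::-1])
E
```

```text
t: 37.9
tcp_pos: [437.1, -183.7, 91.4]
orientation: [-1.565, 0.136, -0.133]
contact_force: [-0.2, 0.3, -0.4]
width: 0.1
t 37.9 tcp [ 437.1 -183.7   91.4] toolx [ 0.985 -0.17  -0.002] y [-0.002  0.001 -1.   ] F [-0.2  0.3 -0.4] w 0.1
[-167.7    1.4]
[ 509.9 -172.5   29.9] [-98.   24.9]
```

View pics/s23.png

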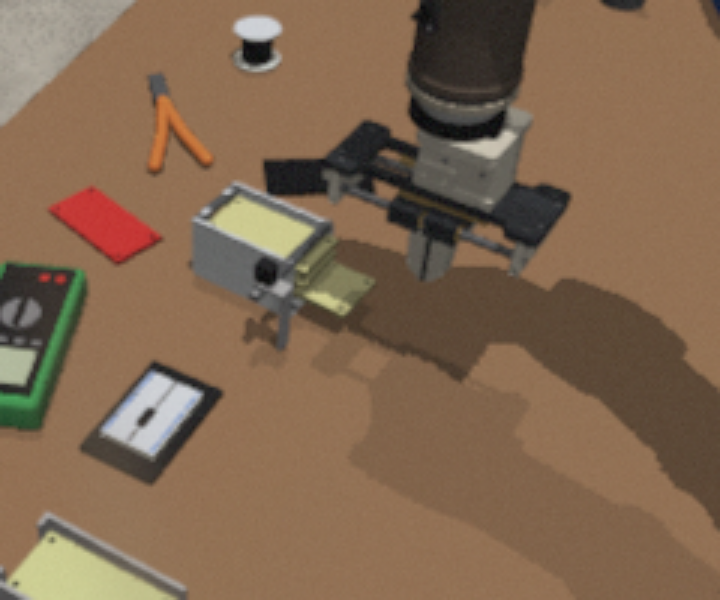

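```bash
python3 -m jog '{"translation":[[0,0.04,0],[0,0.0236,0],[0,0,0],[0.02,0,0],[0.02,0,0],[0.008,0,0],[0.008,0,0],[0.008,0,0],[0.008,0,0],[0.008,0,0],[0.008,0,0],[0,0,0]],"twist":[0,0,0,0,0,0,0,0,0,0,0,0],"grip":[0,0,0,0,0,0,0,0,0,0,0,0]}'
python3 - <<'E'
from h import *
o,M=st(); print(rl(o["tcp_pos"]))
s=grab_frame("side"); crop(s,315,140,100,80,7,"pics/s24.png")
E
```

```text
t: 39.45
tcp_pos: [523.8, -198.8, 28.7]
orientation: [-1.567, 0.136, -0.132]
contact_force: [-3.8, 1.1, 3.6]
width: 0.6
t 39.45 tcp [ 523.8 -198.8   28.7] toolx [ 0.986 -0.169 -0.002] y [-0.002  0.    -1.   ] F [-3.8  1.1  3.6] w 0.6
[-79.8   1.4]
```

View pics/s24.png

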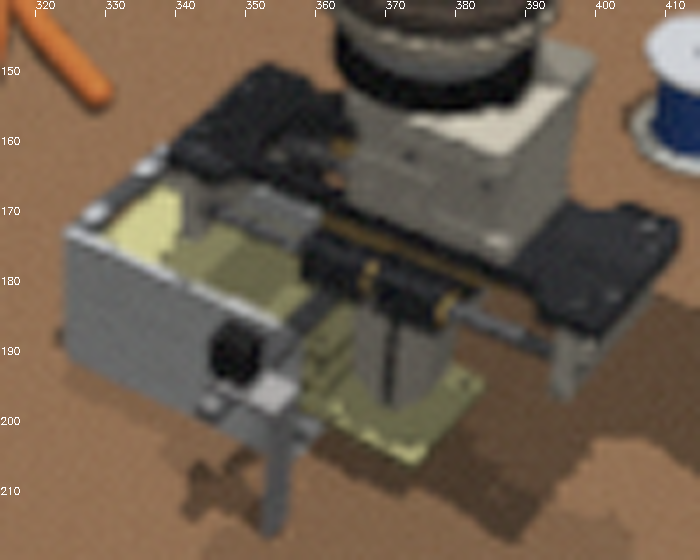

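```bash
python3 -m jog '{"translation":[[0,-0.02,0],[0,-0.02,0],[-0.03,0,0],[-0.03,0,0],[0,0,0]],"twist":[0,0,0,0,0],"grip":[0,0,0,0,0]}'
python3 - <<'E'
from h import *
o,M=st(); print(rl(o["tcp_pos"]))
s=grab_frame("side"); crop(s,335,160,70,60,10,"pics/s25.png");t=grab_frame("top"); crop(t,345,200,70,60,8,"pics/t25.png")
E
```

```text
t: 40.12
tcp_pos: [463.6, -188.7, 68.9]
orientation: [-1.567, 0.135, -0.133]
contact_force: [0.3, -0.0, -1.3]
width: 0.3
t 40.12 tcp [ 463.6 -188.7   68.9] toolx [ 0.986 -0.17  -0.001] y [-0.002 -0.    -1.   ] F [ 0.3 -0.  -1.3] w 0.3
[-140.9    1. ]
```

View pics/s25.png

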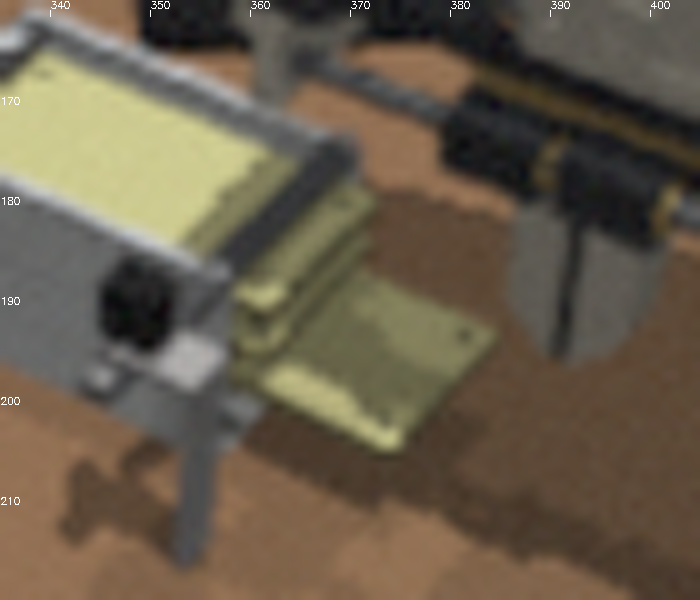

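View pics/t25.png

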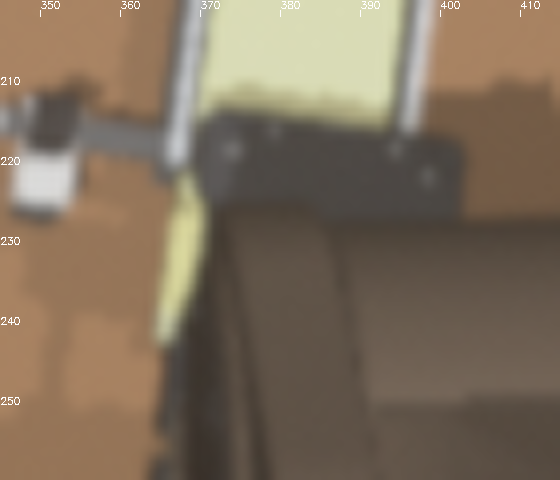

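```bash
python3 - <<'E'
from h import *
X=tri((374.2,205.1),(364.4,243.6)); print(np.round(X,1),rl(X))
for z in (16,20,25,31): print(z,[rl(p) for p in ray("side",[(374.2,205.1),(384.7,193.2)],z)],rl(ray("top",(364.4,243.6),z)[0]))
X=tri((381.3,193.2),(0,0)) if 0 else None
E
```

```text
[ 503.4 -164.6   29.2] [-105.7   31.6]
16 [array([-100.2,   18.8]), array([-100.1,  -43.4])] [-104.7   30.7]
20 [array([-102. ,   22.6]), array([-101.9,  -39.2])] [-104.9   31. ]
25 [array([-104.3,   27.4]), array([-104.1,  -34. ])] [-105.1   31.4]
31 [array([-107. ,   33.1]), array([-106.9,  -27.8])] [-105.4   31.9]
```

```bash
python3 -m jog '{"translation":[[0,0.03,0],[0,0.021,0],[0,0,0],[0.02,0,0],[0.006,0,0],[0.006,0,0],[0.006,0,0],[0.006,0,0],[0.006,0,0],[0.006,0,0],[0.006,0,0],[0,0,0]],"twist":[0,0,0,0,0,0,0,0,0,0,0,0],"grip":[0,0,0,0,0,0,0,0,0,0,0,0]}'
python3 - <<'E'
from h import *
o,M=st(); print(rl(o["tcp_pos"]))
s=grab_frame("side"); crop(s,315,140,100,80,7,"pics/s26.png")
E
```

```text
t: 41.72
tcp_pos: [523.0, -198.9, 18.1]
orientation: [-1.567, 0.139, -0.128]
contact_force: [-16.1, 3.1, 20.5]
width: 0.6
t 41.73 tcp [ 523.  -198.9   18.1] toolx [ 0.986 -0.17  -0.007] y [-0.007  0.    -1.   ] F [-16.1   3.1  20.5] w 0.6
[-80.5   1.1]
```

View pics/s26.png

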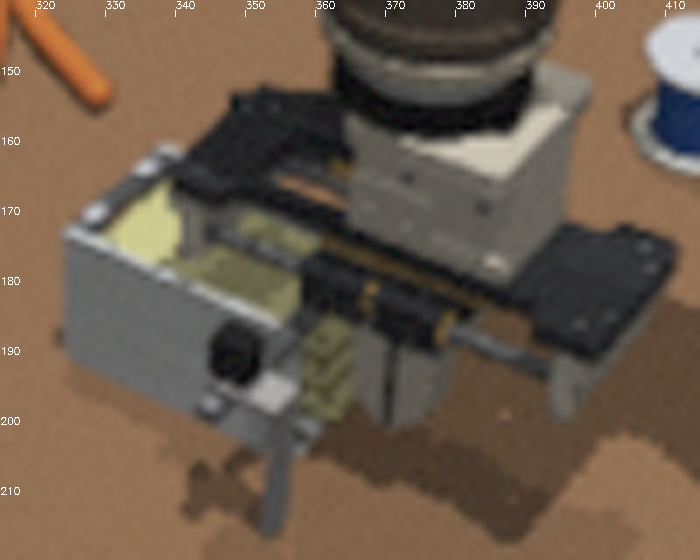

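```bash
python3 -m jog '{"translation":[[-0.01,0,0],[-0.03,0,0],[-0.02,0,0],[0,-0.04,0],[0,-0.04,0],[0,-0.035,0],[0,0,0]],"twist":[0,0,0,0,0,0,0],"grip":[0,0,0,0,0,0,0]}'
python3 - <<'E'
from h import *
o,M=st(); p=o["tcp_pos"];print(rl(p))
s=grab_frame("side"); crop(s,335,150,70,70,8,"pics/s27.png")
print(np.r_[p[:2]], "to tray:", M.T@np.array([669.9-p[0],182.9-p[1],0]))
E
```

```text
t: 42.65
tcp_pos: [469.5, -189.6, 135.5]
orientation: [-1.568, 0.129, -0.138]
contact_force: [-0.2, 0.2, -0.9]
width: 0.7
t 42.65 tcp [ 469.5 -189.6  135.5] toolx [ 0.986 -0.169  0.006] y [ 0.005 -0.002 -1.   ] F [-0.2  0.2 -0.9] w 0.7
[-134.9    1.2]
[ 469.47175418 -189.59918962] to tray: [1.34392138e+02 3.26912939e-01 4.01080758e+02]
```

View pics/s27.png

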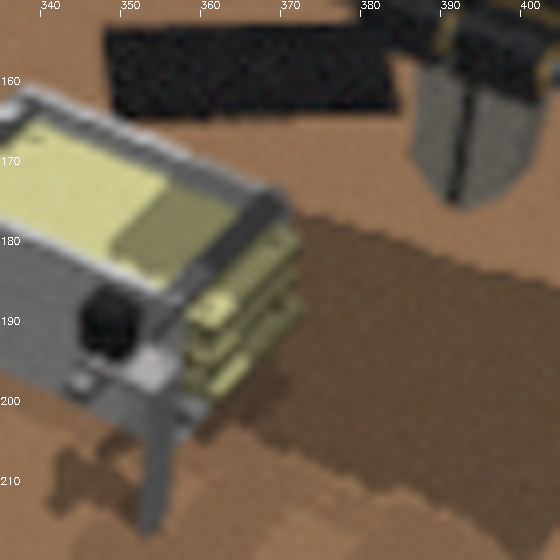

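```bash
python3 -m jog '{"translation":[[0.0134,0,0.0401],[0.0134,0,0.0401],[0.0134,0,0.0401],[0.0134,0,0.0401],[0.0134,0,0.0401],[0.0134,0,0.0401],[0.0134,0,0.0401],[0.0134,0,0.0401],[0.0134,0,0.0401],[0.0138,0,0.0401],[0,0,0],[0,0,0]],"twist":[0,0,0,0,0,0,0,0,0,0,-0.054,0],"grip":[0,0,0,0,0,0,0,0,0,0,0,0]}'
python3 - <<'E'
from h import *
o,M=st(); print("tray",tl(o["tcp_pos"]))
s=grab_frame("side"); crop(s,240,250,90,75,8,"pics/s28.png"); crop(s,335,150,70,70,10,"pics/s28b.png")
for z in(61,46,31): print(z,np.round(proj("side",[list(rw(-62.5,31))+[z],list(rw(-62.5,-29))+[z]]),1).tolist())
E
```

```text
t: 44.2
tcp_pos: [667.1, 183.5, 130.8]
orientation: [-1.57, 0.093, -0.089]
contact_force: [-0.3, -0.1, -0.0]
width: 0.5
t 44.2 tcp [667.1 183.5 130.8] toolx [ 0.993 -0.115 -0.002] y [-0.002 -0.001 -1.   ] F [-0.3 -0.1 -0. ] w 0.5
tray [92.2  0.3]
61 [[361.6, 190.7], [372.5, 179.4]]
46 [[361.3, 194.6], [372.0, 183.4]]
31 [[361.0, 198.5], [371.6, 187.2]]
```

View pics/s28.png

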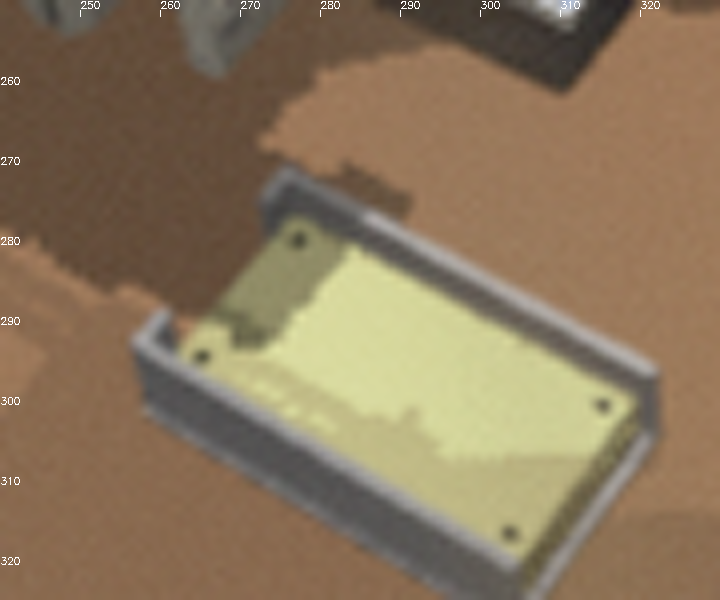

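View pics/s28b.png

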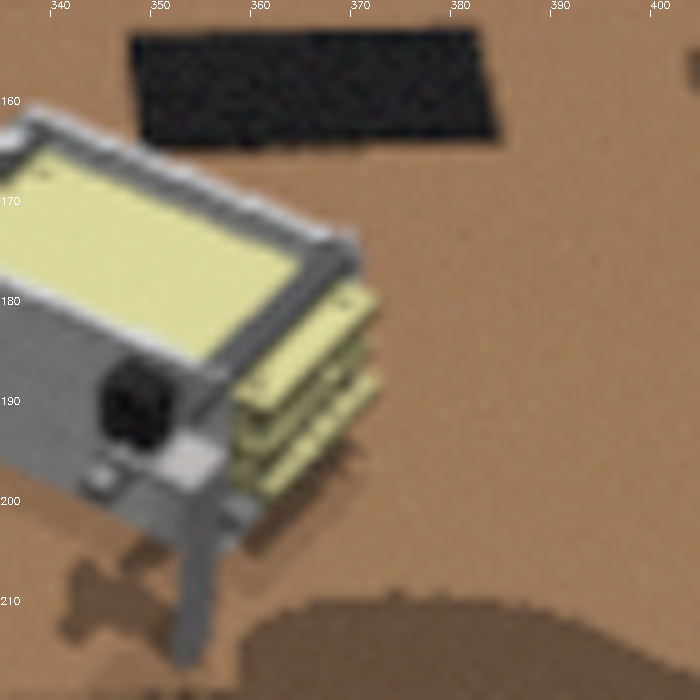

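```bash
python3 -m jog '{"translation":[[0,0.04,0],[0,0.04,0],[0,0.0326,0],[0,0,0],[-0.012,0,0],[-0.008,0,0],[0,0,0]],"twist":[0,0,0,0,0,0,0],"grip":[0,0,0,0,0,0,0]}'; python3 -m jog '{"translation":[[-0.005,0,0],[-0.005,0,0],[-0.005,0,0],[-0.005,0,0],[-0.005,0,0],[-0.005,0,0],[-0.005,0,0],[-0.005,0,0],[-0.005,0,0],[-0.005,0,0],[-0.002,0,0],[0,0,0]],"twist":[0,0,0,0,0,0,0,0,0,0,0,0],"grip":[0,0,0,0,0,0,0,0,0,0,0,0]}'
python3 - <<'E'
from h import *
o,M=st(); print("tray",tl(o["tcp_pos"]))
s=grab_frame("side"); crop(s,230,220,120,110,6,"pics/s29.png")
E
```

```text
t: 45.12
tcp_pos: [647.6, 186.3, 21.8]
orientation: [-1.568, 0.089, -0.092]
contact_force: [0.1, -0.4, 0.5]
width: 0.2
t: 46.62
tcp_pos: [596.0, 191.8, 20.3]
orientation: [-1.569, 0.091, -0.091]
contact_force: [0.8, 0.2, 1.5]
width: 0.4
t 46.62 tcp [596.  191.8  20.3] toolx [ 0.993 -0.116 -0.   ] y [-0. -0. -1.] F [0.8 0.2 1.5] w 0.4
tray [20.6  0.2]
```

View pics/s29.png

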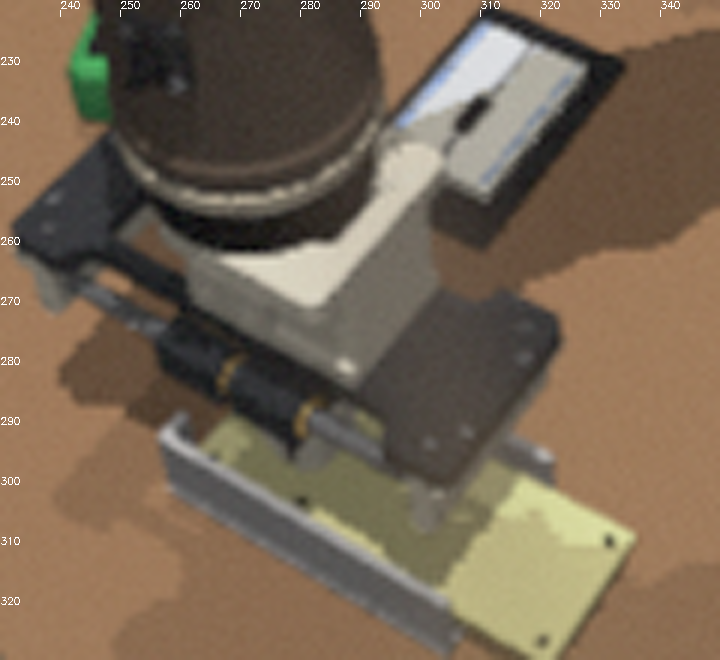

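```bash
python3 -m jog '{"translation":[[0,-0.03,0],[0,-0.03,0],[-0.041,0,0],[-0.04,0,0],[-0.04,0,0]],"twist":[0,0,0,0,0],"grip":[0,0,0.08,0.08,0.08]}' ; python3 -m jog '{"translation":[[0,0,0],[0,0,0],[0,0,0],[0,0,0],[0,0,0],[0,0,0],[0,0,0],[0,0,0],[0,0,0],[0,0,0],[0,0.02,0],[0,0,0]],"twist":[0.157,0.157,0.157,0.157,0.157,0.157,0.157,0.157,0.157,0.158,0,0],"grip":[0.08,0.08,0.08,0.08,0.08,0.08,0.08,0.08,0.08,0.08,0.08,0.08]}'
python3 - <<'E'
from h import *
o,M=st(); print("tray",tl(o["tcp_pos"]))
s=grab_frame("side"); crop(s,230,220,130,110,6,"pics/s30.png")
E
```

```text
t: 47.3
tcp_pos: [474.5, 205.6, 80.1]
orientation: [-1.569, 0.092, -0.091]
contact_force: [0.4, 0.8, 1.4]
width: 25.5
t: 48.8
tcp_pos: [474.8, 205.2, 59.1]
orientation: [-1.156, 1.295, -1.294]
contact_force: [0.2, 0.5, -0.5]
width: 80.1
t 48.8 tcp [474.8 205.2  59.1] toolx [-0.116 -0.993  0.002] y [-0.003 -0.002 -1.   ] F [ 0.2  0.5 -0.5] w 80.1
tray [-101.3   -0.6]
```

View pics/s30.png

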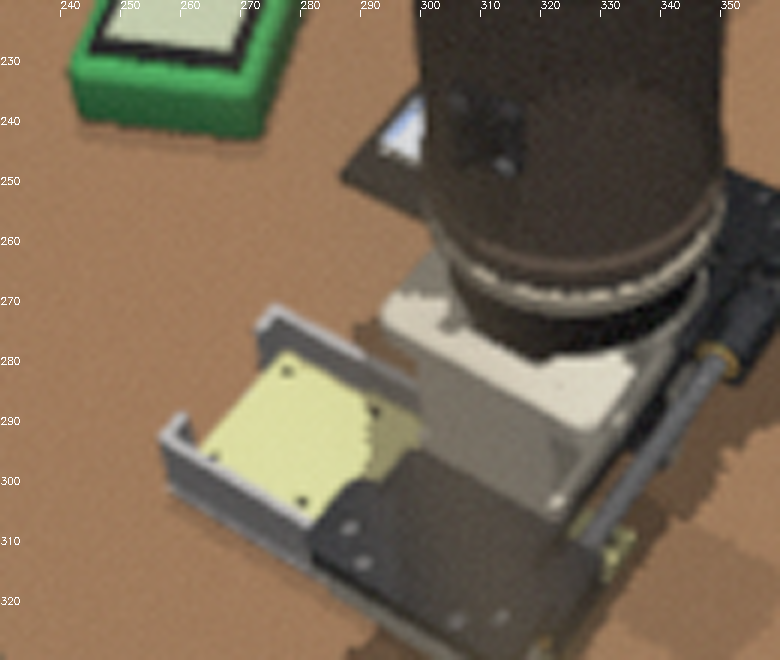

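```bash
python3 -m jog '{"translation":[[0,0.025,0.003],[0,0.026,0],[0,0,0],[0,0,0],[0,0,0],[0,0,0],[0,0,0]],"twist":[0,0,0,0,0,0,0],"grip":[0.08,0.08,0.08,0.05,0.05,0.05,0.05]}' 35; python3 -m jog '{"translation":[[0,-0.01,0],[0,-0.02,0],[0,-0.031,0],[0,0,0]],"twist":[0,0,0,0],"grip":[0.05,0.05,0.05,0.05]}'
python3 - <<'E'
from h import *
o,M=st(); p=o["tcp_pos"]; print("tray",tl(p)); g=rw(-191,2.2); print("rack delta",rl(g)-rl(p))
s=grab_frame("side"); crop(s,230,210,130,110,6,"pics/s31.png")
E
```

```text
t: 49.72
tcp_pos: [479.6, 205.6, 9.9]
orientation: [-1.151, 1.294, -1.294]
contact_force: [0.1, -0.1, 1.2]
width: 59.4
t: 50.22
tcp_pos: [480.4, 206.1, 72.7]
orientation: [-1.148, 1.293, -1.294]
contact_force: [-0.1, -0.8, -0.1]
width: 59.3
t 50.23 tcp [480.4 206.1  72.7] toolx [-0.116 -0.993 -0.002] y [ 0.004  0.002 -1.   ] F [-0.1 -0.8 -0.1] w 59.3
tray [-95.9   0.9]
rack delta [   0.5 -390.7]
```

View pics/s31.png

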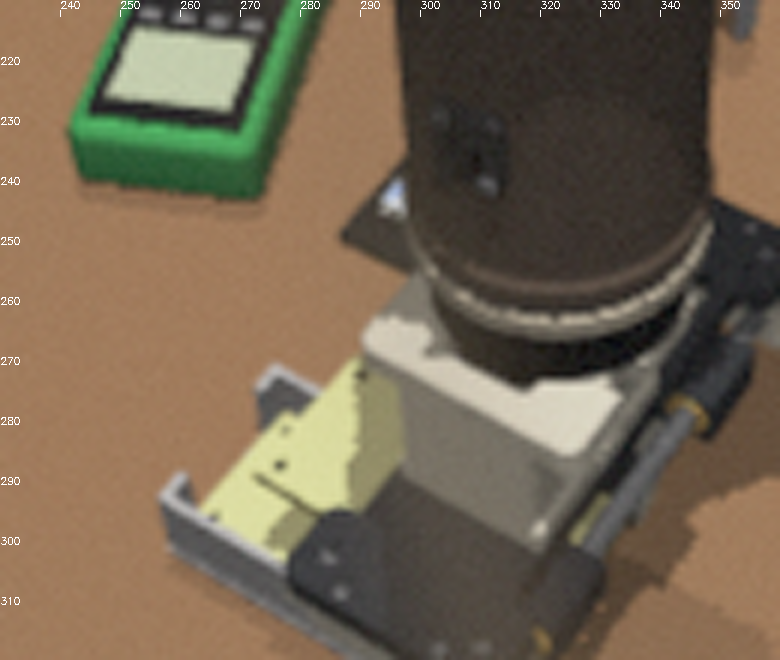

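Held. Carry it to the rack's front.

```bash
python3 -m jog '{"translation":[[0.01,0,0],[0.03,0,0],[0.04,0,0],[0.04,0,0],[0.045,0,0],[0.045,0,0],[0.045,0,0],[0.045,0,0],[0.04,0,0],[0.03,0,0],[0.017,0,0],[0.004,0,0]],"twist":[0.054,0,0,0,0,0,0,0,0,0,0,0],"grip":[0.05,0.05,0.05,0.05,0.05,0.05,0.05,0.05,0.05,0.05,0.05,0.05]}'; python3 -m jog '{"translation":[[0,0,0],[0,0,0]],"twist":[0,0],"grip":[0.05,0.05]}'
python3 - <<'E'
from h import *
o,M=st(); print(rl(o["tcp_pos"]))
s=grab_frame("side"); crop(s,330,150,90,70,8,"pics/s32.png");t=grab_frame("top"); crop(t,345,200,70,60,8,"pics/t32.png")
E
```

```text
t: 51.78
tcp_pos: [411.8, -181.3, 69.6]
orientation: [-1.123, 1.338, -1.336]
contact_force: [-0.0, 0.6, -0.0]
width: 59.4
t: 52.02
tcp_pos: [413.4, -179.1, 70.1]
orientation: [-1.124, 1.333, -1.332]
contact_force: [0.4, -0.3, -1.0]
width: 59.5
t 52.02 tcp [ 413.4 -179.1   70.1] toolx [-0.169 -0.986 -0.   ] y [-0.  0. -1.] F [ 0.4 -0.3 -1. ] w 59.5
[-192.    2.]
```

View pics/s32.png

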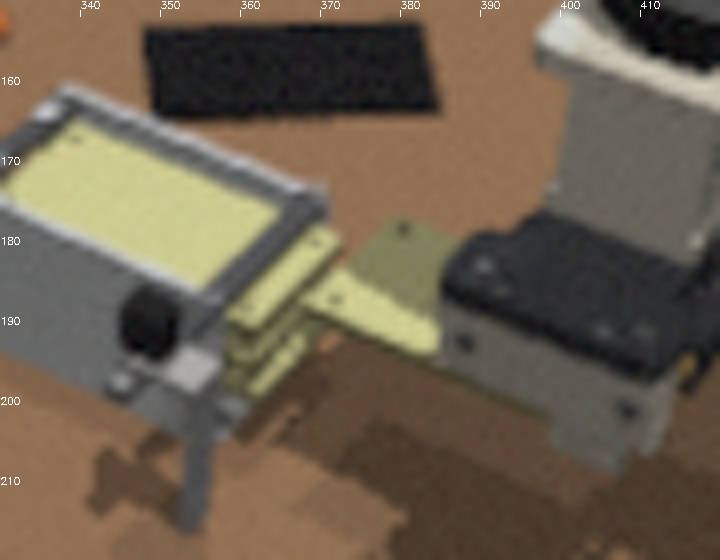

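View pics/t32.png

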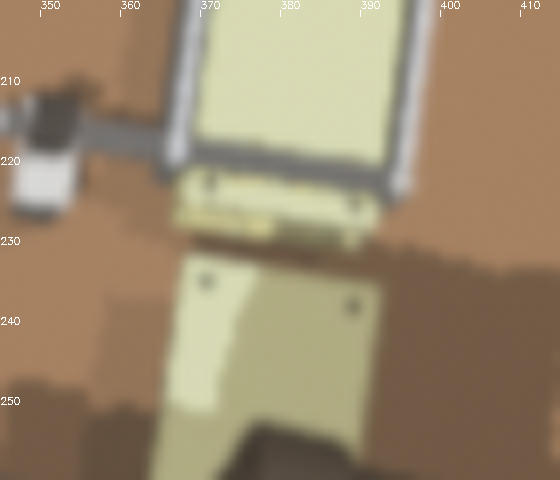

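```bash
python3 - <<'E'
from h import *
for a,b in (((372,187.5),(370.75,235.25)),((380.5,178.75),(389.1,238.25))):
    X=tri(a,b); print(np.round(X,1),rl(X))
E
```

```text
[ 520.3 -176.8   79.1] [-87.   22.4]
[ 511.6 -221.1   80.2] [-88.  -22.7]
```

```bash
python3 -m jog '{"translation":[[-0.0005,0.03,0],[0,0.0315,0],[0,0,0],[0,0,0],[0,0,0.01],[0,0,0.01],[0,0,0.01],[0,0,0.01],[0,0,0.01],[0,0,0]],"twist":[0,0,0,0,0,0,0,0,0,0],"grip":[0.05,0.05,0.05,0.05,0.05,0.05,0.05,0.05,0.05,0.05]}'
python3 - <<'E'
from h import *
o,M=st(); print(rl(o["tcp_pos"]))
s=grab_frame("side"); crop(s,330,150,90,70,8,"pics/s33.png")
E
```

```text
t: 53.38
tcp_pos: [463.7, -188.1, 8.8]
orientation: [-1.124, 1.333, -1.334]
contact_force: [0.1, -0.0, -0.4]
width: 59.3
t 53.38 tcp [ 463.7 -188.1    8.8] toolx [-0.169 -0.986  0.   ] y [ 0.001 -0.    -1.   ] F [ 0.1 -0.  -0.4] w 59.3
[-140.8    1.6]
```

View pics/s33.png

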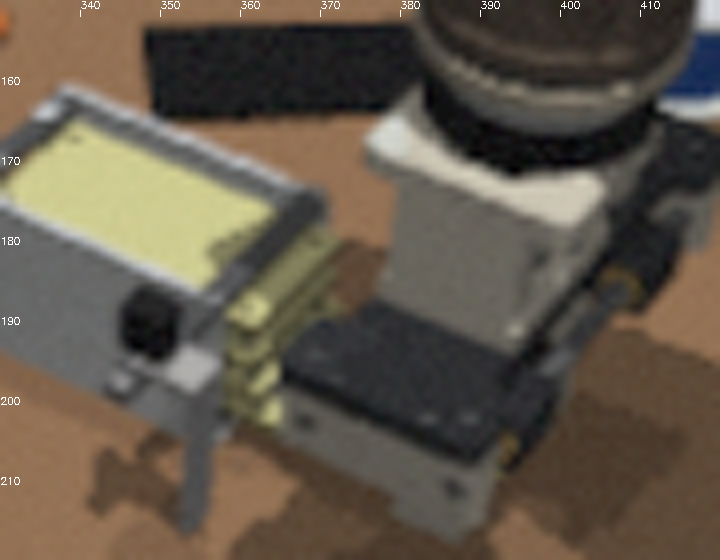

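```bash
python3 -m jog '{"translation":[[0,0,0.008],[0,0,0.01],[0,0,0.01],[0,0,0.01],[0,0,0.006],[0,0,0]],"twist":[0,0,0,0,0,0],"grip":[0.05,0.05,0.05,0.05,0.05,0.05]}';python3 -m jog '{"translation":[[0,0.001,0],[0,0.001,0],[0,0,0],[0,0,0],[0,0,0]],"twist":[0,0,0,0,0],"grip":[0.05,0.05,0.07,0.07,0.07]}'
python3 -m jog '{"translation":[[0,0,-0.03],[0,0,-0.03],[0,0,0],[0,0,0],[0,0,0]],"twist":[0,0,0,0,0],"grip":[0.07,0.0,0,0,0]}'
python3 - <<'E'
from h import *
o,M=st(); print(rl(o["tcp_pos"]))
s=grab_frame("side"); crop(s,330,150,90,70,8,"pics/s34.png");t=grab_frame("top"); crop(t,345,200,70,60,8,"pics/t34.png")
E
```

```text
t: 54.18
tcp_pos: [507.5, -195.5, 9.3]
orientation: [-1.123, 1.332, -1.334]
contact_force: [1.0, 0.3, 4.6]
width: 59.3
t: 54.8
tcp_pos: [507.9, -195.5, 8.5]
orientation: [-1.121, 1.331, -1.335]
contact_force: [-2.5, 0.7, 18.0]
width: 69.9
t: 55.42
tcp_pos: [448.2, -185.5, 6.9]
orientation: [-1.123, 1.332, -1.334]
contact_force: [0.4, -0.2, 0.2]
width: 34.6
t 55.42 tcp [ 448.2 -185.5    6.9] toolx [-0.169 -0.986  0.   ] y [ 0.001 -0.    -1.   ] F [ 0.4 -0.2  0.2] w 34.6
[-156.6    1.6]
```

View pics/s34.png

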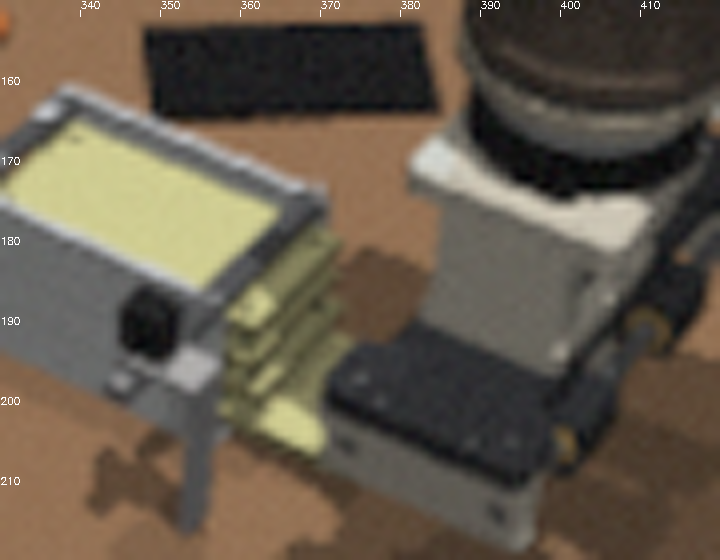

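View pics/t34.png

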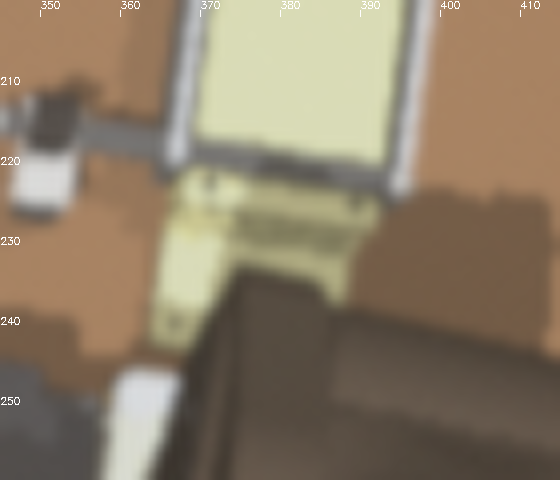

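```bash
python3 -m jog '{"translation":[[0.031,-0.0016,0],[0,0,0],[0,0,0.02],[0,0,0.015],[0,0,0.005],[0,0,0.005],[0,0,0.005],[0,0,0.005],[0,0,0.005],[0,0,0.005],[0,0,0.005],[0,0,0]],"twist":[0,0,0,0,0,0,0,0,0,0,0,0],"grip":[0,0,0,0,0,0,0,0,0,0,0,0]}'
python3 - <<'E'
from h import *
o,M=st(); print(rl(o["tcp_pos"]))
s=grab_frame("side"); crop(s,330,150,90,70,8,"pics/s35.png");t=grab_frame("top"); crop(t,345,200,70,60,8,"pics/t35.png")
E
```

```text
t: 57.02
tcp_pos: [511.2, -227.8, 8.4]
orientation: [-1.124, 1.333, -1.334]
contact_force: [-0.1, -0.6, 0.2]
width: 0.5
t 57.02 tcp [ 511.2 -227.8    8.4] toolx [-0.169 -0.986  0.   ] y [ 0.001 -0.    -1.   ] F [-0.1 -0.6  0.2] w 0.5
[-87.2 -29.3]
```

View pics/s35.png

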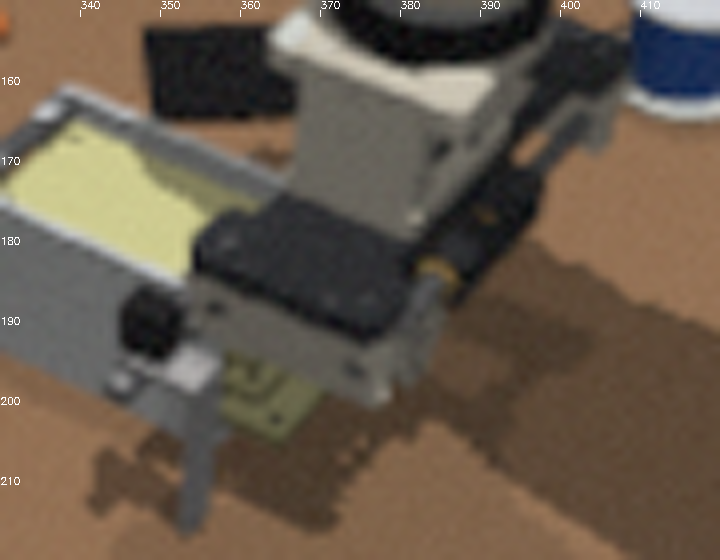

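View pics/t35.png

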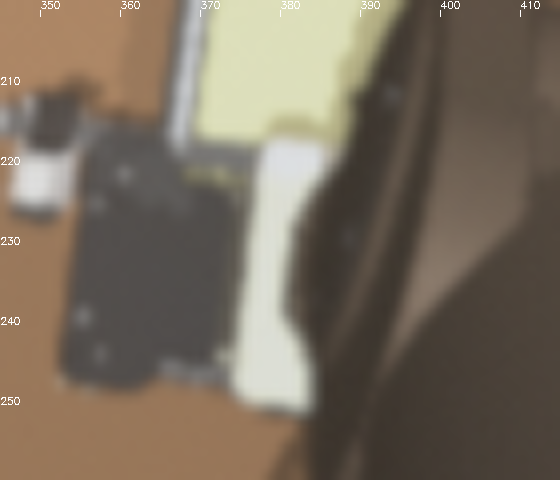

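```bash
python3 -m jog '{"translation":[[0.002,0,0],[0,0,0.004],[0,0,0.004],[0,0,0.003],[0,0,0]],"twist":[0,0,0,0,0],"grip":[0,0,0,0,0]}' | grep -E "tcp|contact"; python3 -m jog '{"translation":[[0,0,0.002],[0,0,0]],"twist":[0,0],"grip":[0,0]}'| grep -E "tcp|contact"; python3 -m jog '{"translation":[[0,0,0.0015],[0,0,0]],"twist":[0,0],"grip":[0,0]}'| grep -E "tcp|contact"
python3 - <<'E'
from h import *
o,M=st(); print(rl(o["tcp_pos"]))
E
```

```text
tcp_pos: [521.5, -231.6, 8.4]
contact_force: [0.2, 0.1, -0.0]
tcp_pos: [523.2, -231.9, 8.4]
contact_force: [0.6, -0.1, -0.7]
tcp_pos: [524.7, -232.2, 8.4]
contact_force: [0.2, -0.4, 0.1]
t 58.25 tcp [ 524.7 -232.2    8.4] toolx [-0.169 -0.986  0.   ] y [ 0. -0. -1.] F [ 0.2 -0.4  0.1] w 0.2
[-73.2 -31.4]
```

```bash
python3 -m jog '{"translation":[[0,0,0.0015],[0,0,0]],"twist":[0,0],"grip":[0,0]}' | grep -E "tcp|contact"; python3 -m jog '{"translation":[[0,0,0.0015],[0,0,0]],"twist":[0,0],"grip":[0,0]}'| grep -E "tcp|contact"
python3 - <<'E'
from h import *
o,M=st(); print(rl(o["tcp_pos"]))
s=grab_frame("side"); crop(s,330,150,90,70,8,"pics/s36.png")
E
```

```text
tcp_pos: [525.0, -232.2, 8.2]
contact_force: [-5.3, 0.4, 3.1]
tcp_pos: [525.0, -232.2, 8.0]
contact_force: [-8.9, 0.3, 5.9]
t 58.75 tcp [ 525.  -232.2    8. ] toolx [-0.17  -0.985 -0.   ] y [-0.005  0.001 -1.   ] F [-8.9  0.3  5.9] w 0.7
[-73.  -31.4]
```

View pics/s36.png

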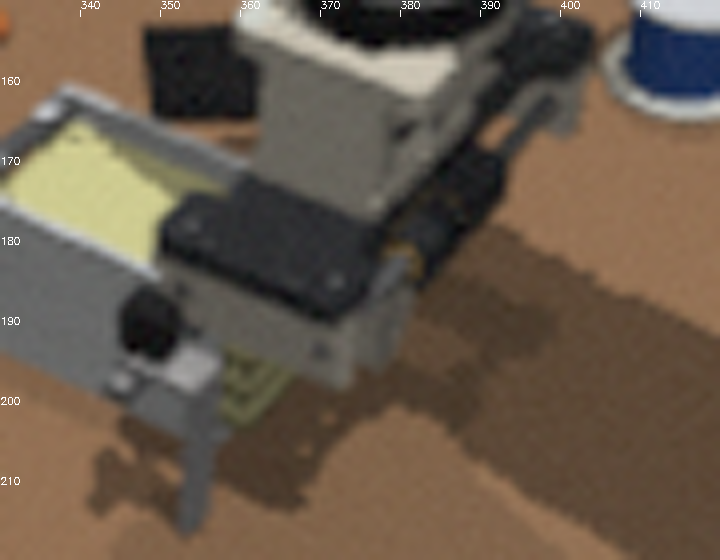

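```bash
python3 -m jog '{"translation":[[0,0,-0.015],[0,0,-0.03],[0,0,-0.03],[0,-0.045,0],[0,-0.045,0],[0,-0.035,0],[-0.05,0,0],[-0.055,0,0],[-0.055,0,0],[-0.055,0,0],[-0.045,0,0],[0,0,0]],"twist":[0,0,0,0,0,0,0,0,0,0,0,0],"grip":[0,0,0,0,0,0,0,0,0,0,0,0]}'
python3 - <<'E'
from h import *
o,M=st(); print(rl(o["tcp_pos"]))
s=grab_frame("side"); crop(s,315,150,75,70,10,"pics/s37.png");t=grab_frame("top"); crop(t,335,170,75,70,10,"pics/t37.png"); cv2.imwrite("pics/t37f.png",t[:,:,::-1]); cv2.imwrite("pics/s37f.png",s[:,:,::-1])
for z in(61,46,31,16): print(z,np.round(proj("side",[list(rw(-62.5,31))+[z],list(rw(-62.5,-29))+[z]]),1).tolist(),np.round(proj("top",[list(rw(-62.5,31))+[z],list(rw(-62.5,-29))+[z]]),1).tolist())
E
```

```text
t: 60.3
tcp_pos: [498.2, 40.7, 133.7]
orientation: [-1.124, 1.328, -1.328]
contact_force: [0.1, -0.7, -0.8]
width: 0.3
t 60.3 tcp [498.2  40.7 133.7] toolx [-0.163 -0.987 -0.002] y [ 0.002  0.002 -1.   ] F [ 0.1 -0.7 -0.8] w 0.3
[-145.8  233. ]
61 [[361.6, 190.7], [372.5, 179.4]] [[368.0, 226.1], [391.9, 229.5]]
46 [[361.3, 194.6], [372.0, 183.4]] [[367.4, 226.6], [390.9, 230.0]]
31 [[361.0, 198.5], [371.6, 187.2]] [[366.9, 227.1], [390.0, 230.4]]
16 [[360.7, 202.3], [371.2, 191.0]] [[366.4, 227.5], [389.2, 230.8]]
```

View pics/s37.png

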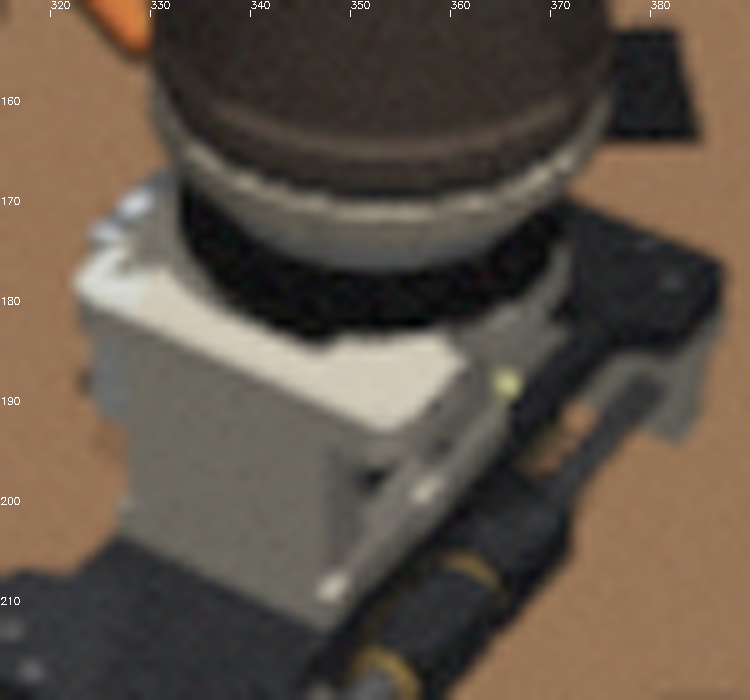

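View pics/t37.png

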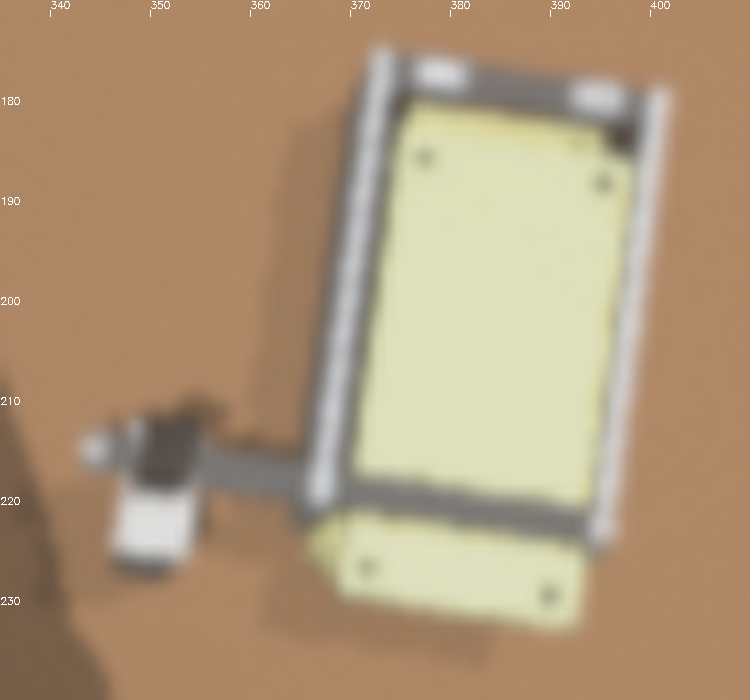

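```bash
python3 -m jog '{"translation":[[0.03,0,0],[0.05,0,0],[0.055,0,0],[0.05,0,0],[0.035,0,0],[0.012,0,0],[0,0.05,0],[0,0.047,0],[0,0,0]],"twist":[0,0,0,0,0,0,0,0,0],"grip":[0,0,0,0,0,0,0,0,0]}'
python3 - <<'E'
from h import *
o,M=st(); print(rl(o["tcp_pos"]))
s=grab_frame("side"); crop(s,330,150,75,70,10,"pics/s38.png")
E
```

```text
t: 61.52
tcp_pos: [455.8, -191.2, 34.1]
orientation: [-1.127, 1.339, -1.329]
contact_force: [-1.2, -0.3, 0.8]
width: 0.4
t 61.52 tcp [ 455.8 -191.2   34.1] toolx [-0.169 -0.986 -0.001] y [-0.006  0.002 -1.   ] F [-1.2 -0.3  0.8] w 0.4
[-148.1   -2.8]
```

View pics/s38.png

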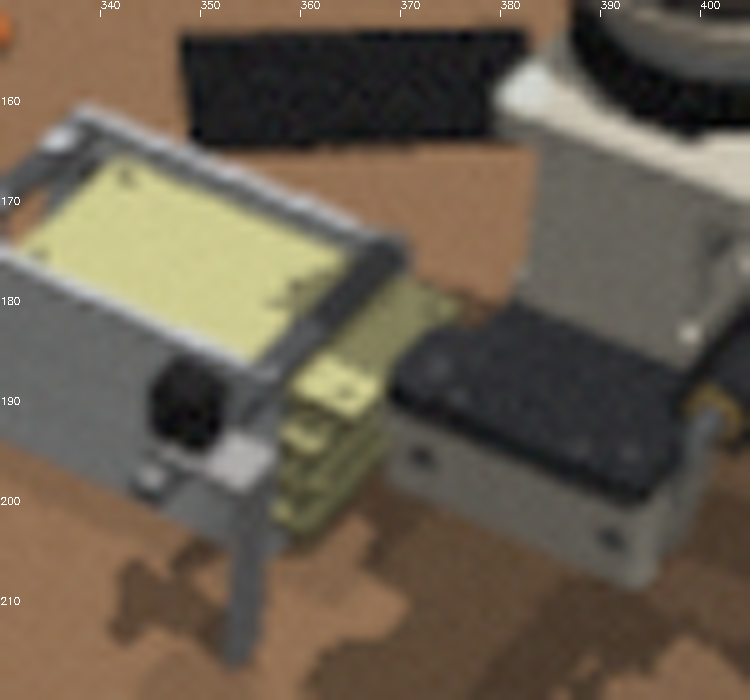

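```bash
python3 -m jog '{"translation":[[-0.0035,-0.003,0],[0,0,0.025],[0,0,0.025],[0,0,0.005],[0,0,0.005],[0,0,0.005],[0,0,0.005],[0,0,0.004],[0,0,0]],"twist":[0,0,0,0,0,0,0,0,0],"grip":[0,0,0,0,0,0,0,0,0]}'| grep -E "tcp|contact"; python3 -m jog '{"translation":[[0,0,0.0015],[0,0,0]],"twist":[0,0],"grip":[0,0]}'| grep -E "tcp|contact"
python3 - <<'E'
from h import *
o,M=st(); print(rl(o["tcp_pos"]))
E
```

```text
tcp_pos: [530.4, -201.2, 39.0]
contact_force: [-5.2, 1.3, 3.0]
tcp_pos: [530.4, -201.2, 38.8]
contact_force: [-9.3, 1.1, 6.5]
t 62.95 tcp [ 530.4 -201.2   38.8] toolx [-0.17  -0.985 -0.   ] y [-0.006  0.001 -1.   ] F [-9.3  1.1  6.5] w 0.1
[-72.8   0.1]
```

```bash
python3 -m jog '{"translation":[[0,0,-0.015],[0,0,-0.04],[0,0,-0.045],[0,-0.05,0],[0,-0.05,0],[0.04,0,0],[0.04,0,0],[0.04,0,0],[0,0,0]],"twist":[0,0,0,0,0,0,0,0,0],"grip":[0,0,0,0,0,0,0.05,0.05,0.05]}'| grep -E "tcp|contact"
python3 - <<'E'
from h import *
o,M=st(); print(rl(o["tcp_pos"]))
s=grab_frame("side"); crop(s,330,155,60,60,12,"pics/s39.png");t=grab_frame("top"); crop(t,335,170,75,70,10,"pics/t39.png")
E
```

```text
tcp_pos: [413.2, -306.4, 139.6]
contact_force: [0.5, 1.0, -0.3]
t 64.08 tcp [ 413.2 -306.4  139.6] toolx [-0.175 -0.985  0.002] y [ 0.001 -0.002 -1.   ] F [ 0.5  1.  -0.3] w 25.6
[-170.5 -123.5]
```

View pics/s39.png

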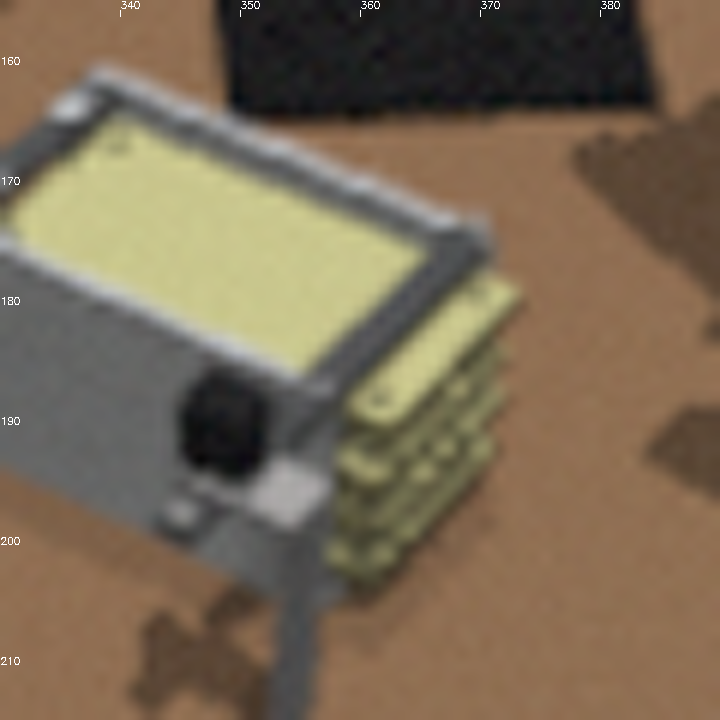

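View pics/t39.png

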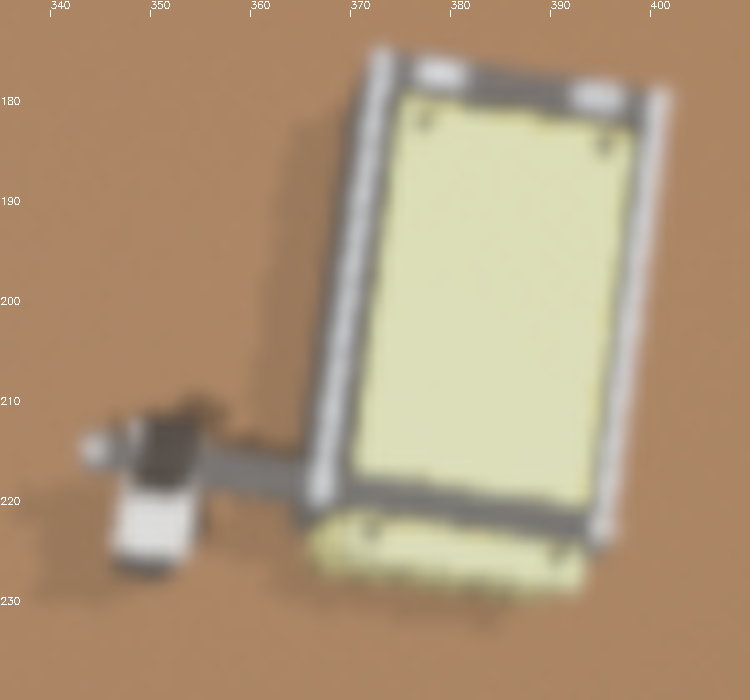

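```bash
python3 -m jog '{"translation":[[-0.0398,0,0.0256],[-0.0398,0,0.0256],[-0.0398,0,0.0256],[-0.0398,0,0.0256],[-0.0398,0,0.0256],[0,0,0],[0,0,0]],"twist":[0,0,0,0,0,0,0],"grip":[0.05,0.05,0.05,0.05,0.05,0.05,0.05]}' 20
python3 - <<'E'
from h import *
o,M=st(); print(rl(o["tcp_pos"]))
E
```

```text
t: 65.05
tcp_pos: [573.8, -127.5, 139.2]
orientation: [-1.125, 1.333, -1.332]
contact_force: [0.1, -0.7, 0.4]
width: 50.0
t 65.05 tcp [ 573.8 -127.5  139.2] toolx [-0.168 -0.986  0.   ] y [-0.001  0.    -1.   ] F [ 0.1 -0.7  0.4] w 50.0
[-42.6  80.1]
```

```bash
python3 -m jog '{"translation":[[0.0045,0.02,0],[0,0.038,0],[0,0,0],[0,0,0],[0,0,0],[0,0,0],[0,0,0]],"twist":[0,0,0,0,0,0,0],"grip":[0.05,0.05,0.05,0.01,0.01,0.01,0.01]}' 20; python3 -m jog '{"translation":[[0.012,0,0],[0.015,0,0],[0.015,0,0],[0.015,0,0],[0.012,0,0],[0.004,0,0],[0,0,0]],"twist":[0,0,0,0,0,0,0],"grip":[0.01,0.01,0.01,0.01,0.01,0.01,0.01]}'
python3 - <<'E'
from h import *
o,M=st(); print(rl(o["tcp_pos"]))
s=grab_frame("side"); crop(s,310,140,80,80,8,"pics/s40.png")
E
```

```text
t: 65.92
tcp_pos: [573.9, -133.0, 82.0]
orientation: [-1.123, 1.333, -1.334]
contact_force: [0.7, 0.3, 0.9]
width: 14.4
t: 66.8
tcp_pos: [560.4, -206.1, 81.9]
orientation: [-1.124, 1.335, -1.334]
contact_force: [-4.1, 1.2, 8.0]
width: 13.7
t 66.8 tcp [ 560.4 -206.1   81.9] toolx [-0.171 -0.985  0.   ] y [-0.001 -0.    -1.   ] F [-4.1  1.2  8. ] w 13.7
[-42.5   0.3]
```

View pics/s40.png

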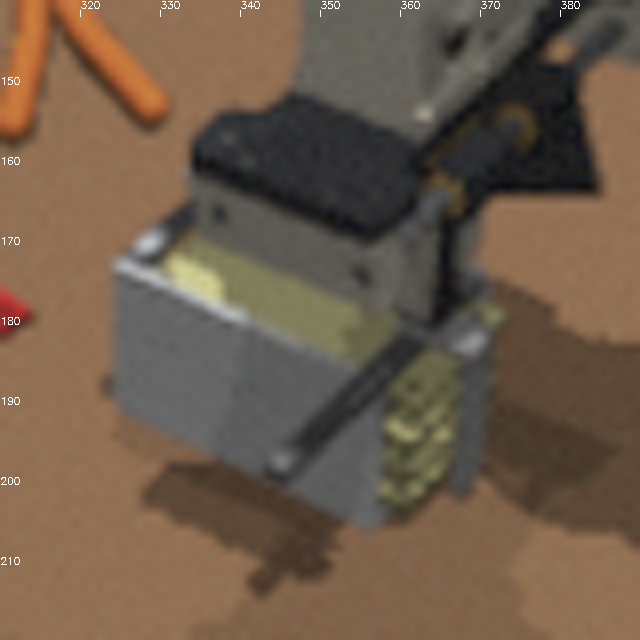

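```bash
python3 -m jog '{"translation":[[0.002,0,0],[0,0,0],[0,0,0],[0,0,0],[0,0,0],[0,-0.04,0],[0,-0.04,0],[0.05,0,-0.03],[0.05,0,-0.04],[0.05,0,-0.04],[0.05,0,-0.04],[0,0,0]],"twist":[0,0,0,0,0,0,0,0,0,0,0,0],"grip":[0.01,0.01,0.05,0.05,0.05,0.05,0.05,0.05,0.05,0.05,0.05,0.05]}'
python3 - <<'E'
from h import *
o,M=st(); print(rl(o["tcp_pos"]))
s=grab_frame("side");t=grab_frame("top")
cv2.imwrite("pics/s41f.png",s[:,:,::-1]);cv2.imwrite("pics/t41f.png",t[:,:,::-1])
crop(s,320,155,60,60,6,"pics/a.png");crop(t,340,170,60,60,6,"pics/b.png");crop(s,250,255,75,75,5,"pics/c.png");crop(t,190,180,75,75,5,"pics/d.png")
r=cv2.imread
cv2.imwrite("pics/m41.png",np.hstack([np.vstack([r("pics/a.png"),np.zeros((15,360,3),np.uint8)]),np.vstack([r("pics/b.png"),np.zeros((15,360,3),np.uint8)])])); cv2.imwrite("pics/n41.png",np.hstack([r("pics/c.png"),r("pics/d.png")]))
print(fold(plate("top",t,(190,180,80,75),16)[0]),fold(plate("side",s,(250,262,80,75),16)[0]))
E
```

```text
t: 68.35
tcp_pos: [377.4, -380.0, 161.5]
orientation: [-1.122, 1.341, -1.341]
contact_force: [0.7, -0.1, -0.3]
width: 49.7
t 68.35 tcp [ 377.4 -380.   161.5] toolx [-0.179 -0.984  0.002] y [-0.002 -0.002 -1.   ] F [ 0.7 -0.1 -0.3] w 49.7
[-193.2 -202.2]
(array([575.4, 197.9]), array([121.8,  58.5]), -6.74) (array([572. , 189.9]), array([122.6,  55.5]), -7.85)
```

View pics/m41.png

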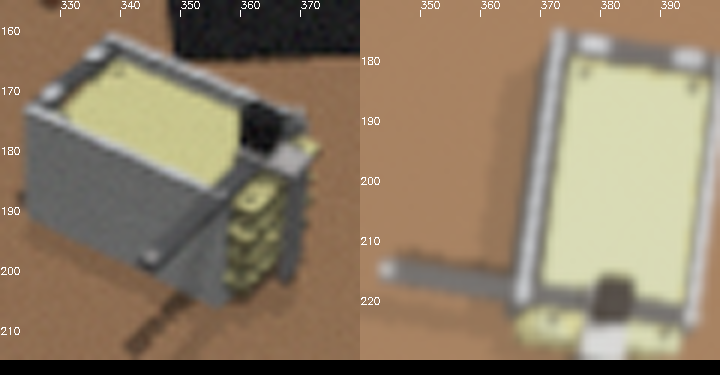

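View pics/n41.png

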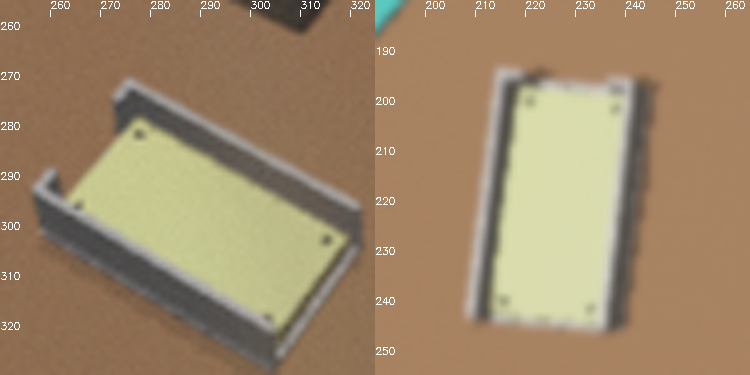

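View pics/t41f.png

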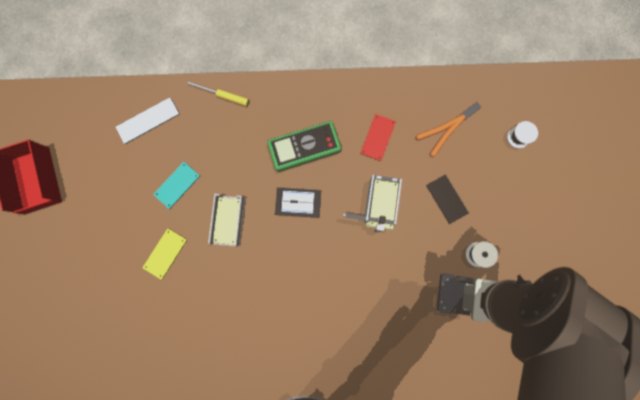

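```bash
python3 - <<'E'
from h import *
s=grab_frame("side"); crop(s,320,155,60,60,12,"pics/s42.png")
st(); print(hand_in())
E
```

```text
t 68.5 tcp [ 383.2 -375.2  161.4] toolx [-0.169 -0.986 -0.   ] y [ 0.001  0.    -1.   ] F [0.5 1.3 0.7] w 49.8
the job is handed in; nothing more can be done
None
```

View pics/s42.png

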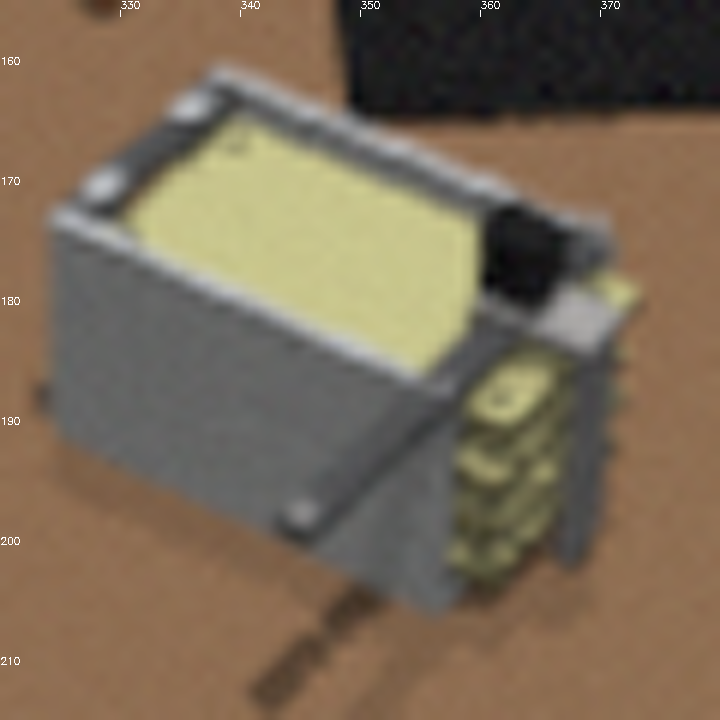

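The job is handed in at 68.5 s; `hand_in()` reported no verdict. I opened the keeper, moved the top three plates from the tray into slots 3, 2 and 1 (slot 4 was already filled), pushed each home and slid the keeper shut.

**What went wrong and was mended**
- The first push on the slot 2 plate rode over it because the fingertips are tapered. A lower push drove it in but left it about 3 mm out.
- At the final check the slot 4 plate stood out a few millimetres. It was either knocked loose as the task warned or moved by me.
- Further pushes to a firm stop brought all four plates home.
- While inserting the slot 1 plate, the gripper's body pressed on the keeper with about 18 N, under the 40 N limit.

**Last checks**
- **Rack:** the four plate ends look flush, within about 2 mm of where they should be. The lower three were judged from their ends only, because they are mostly hidden.
- **Keeper:** it stands within about 1–2 mm of shut.
- **Tray:** the upper of the two plates left lies flat. The top view puts it within a few millimetres of mid-length; the side view, whose outline is partly hidden, differs by about 3 mm. The lower plate could not be seen separately.
- **Bystanders:** the meter, breadboard and spool appear unmoved.
- **Robot:** the arm is clear of everything.

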